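# Build the filter stack and aim the light spot

### The job

Stack every filter stage that stands on the bench onto the light meter's bayonet collar, thickest at the bottom and thinnest on top, each seated flush and turned a quarter turn clockwise until it is home against its stop. Then turn the two screws on top of the mirror mount until the light spot lies wholly inside the ring on the meter. Leave the other things on the bench where they are.

Things in the scene. Friction and masses are not known exactly. Their poses are not given: they have to be found in the camera images.
- meter: Aluminium breadboard fixed to the bench, x -85..85, y -160..200, 12 thick; origin on the bench, z up. On it: white light meter (x -65..65, y 15..195, top 42 above the bench); dark mirror mount (x -62..62, y -150..-100, top 144 above the bench) with two upright screws at x = -42 and 42, y = -124; a small lamp at x 52..80, y -60..10, up to 109 above the bench. All mm.
- collar (a point): Centre of the face round the meter's collar, 42 above the bench, on which the lowest stage's underside sits. Axes as meter. The collar (diameter 31, 8 high) has two lugs along +y and -y, 40 over the lugs, like the top of a stage.
- mark (a point): Centre of the black ring (inside diameter 14, outside 19) on the white port plate. Axes as meter.
- spot (a point): Centre of the bright green light spot, diameter 8, on the port plate. It is wholly inside the ring when its centre is within 3 mm of mark.
- screw_near (a joint): Angle (rad) of the screw at the mount's -x end; grows clockwise seen from above. Each rad of growth moves the spot 6 mm along the meter's +x, on an arc of 167 mm radius about the mirror. Stiff enough to stay where it is left (0.03 N m). Range -5..5.
- screw_near_grip (a point): On the axis of that screw's upright round knob (diameter 24, height 26), 1 mm above mid-height; 12 mm below the knob's top, about 170 above the bench.
- screw_far (a joint): Angle (rad) of the screw at the mount's +x end; grows clockwise seen from above. Each rad of growth moves the spot 6 mm away from the mirror, along about the meter's +y. This screw rides on the mirror frame and shifts up to 6 mm as the other is turned. As stiff as the other.
- screw_far_grip (a point): The same point on the knob of the +x screw, about 84 mm from the other.
- stage_giant: Thickest filter stage, loose, upright (may be absent): black cylinder, diameter 52, height 58 plus collar, about 0.12 kg; grip round the body. Origin: centre of underside, z up. Hollow below, 9.5 deep: it drops over a collar (1.5 to 2 mm play) only when its x axis lies along the lower lugs, either way round, within 20 degrees; then turns 90 degrees clockwise seen from above to a stop, its lugs over the lower ones.
- stage_thick: Second thickest filter stage, loose, upright (may be absent): black cylinder, diameter 52, height 50 plus collar, about 0.12 kg; grip round the body. Origin: centre of underside, z up. Hollow below, 9.5 deep: it drops over a collar (1.5 to 2 mm play) only when its x axis lies along the lower lugs, either way round, within 20 degrees; then turns 90 degrees clockwise seen from above to a stop, its lugs over the lower ones.
- stage_middle: Third thickest filter stage, loose, upright (may be absent): black cylinder, diameter 52, height 42 plus collar, about 0.12 kg; grip round the body. Origin: centre of underside, z up. Hollow below, 9.5 deep: it drops over a collar (1.5 to 2 mm play) only when its x axis lies along the lower lugs, either way round, within 20 degrees; then turns 90 degrees clockwise seen from above to a stop, its lugs over the lower ones.
- stage_thin: Thinnest filter stage, loose, upright (may be absent): black cylinder, diameter 52, height 34 plus collar, about 0.12 kg; grip round the body. Origin: centre of underside, z up. Hollow below, 9.5 deep: it drops over a collar (1.5 to 2 mm play) only when its x axis lies along the lower lugs, either way round, within 20 degrees; then turns 90 degrees clockwise seen from above to a stop, its lugs over the lower ones.
- stage_giant_top (a point): Centre of the thickest stage's top face, 58 above its underside; a seated stage's underside is flush on it. An aluminium collar (diameter 31, 8 high) stands on it with two lugs along the stage's +y and -y, 40 over the lugs, each 16 wide, as on the meter.
- stage_thick_top (a point): Centre of the second thickest stage's top face, 50 above its underside; a seated stage's underside is flush on it. An aluminium collar (diameter 31, 8 high) stands on it with two lugs along the stage's +y and -y, 40 over the lugs, each 16 wide, as on the meter.
- stage_middle_top (a point): Centre of the third thickest stage's top face, 42 above its underside; a seated stage's underside is flush on it. An aluminium collar (diameter 31, 8 high) stands on it with two lugs along the stage's +y and -y, 40 over the lugs, each 16 wide, as on the meter.
- stage_thin_top (a point): Centre of the thinnest stage's top face, 34 above its underside; a seated stage's underside is flush on it. An aluminium collar (diameter 31, 8 high) stands on it with two lugs along the stage's +y and -y, 40 over the lugs, each 16 wide, as on the meter.
- reagent: Bystander, to be left alone: amber bottle, diameter 34, height 75 mm.
- dish: Bystander, to be left alone: clear shallow dish, diameter 88, height 15 mm.
- vial: Bystander, to be left alone: small capped vial, diameter 24, height 45 mm.
- slidebox: Bystander, to be left alone: grey slide box, 100 x 85 x 35 mm.
- driver: Bystander, to be left alone: screwdriver lying flat, length 150 mm.
- beaker: Bystander, to be left alone: open glass beaker, diameter 68, height 85 mm.
- tipbox: Bystander, to be left alone: white tip box, 120 x 85 x 60 mm.
There are look-alikes about, which are no part of the job. Leave any purple look-alike of the stage_middle alone. What is shaped like the stage_thin but red is not meant.

How it is judged:
By the outcome, as a careful person would: the job done as asked, in the order asked, and still so for the second after the job is handed in, with the robot touching nothing.
Of stage_giant, stage_thick, stage_middle, stage_thin only 3 to 4 are there at a start; the rules pass over those that are not, and their reading is None.
At some moment in a run one of stage_giant, stage_thick, stage_middle, stage_thin may be knocked a few centimetres aside while the robot is not near it.
It also fails if it takes over 210 s, if anything falls off the work surface, if the arm or the gripper's body presses on something with over 40 N, if the wrist force passes 120 N, or if a joint passes its speed limit or range.

### The arm

A 6-joint arm with a two-finger parallel gripper is mounted at the origin on the work surface. World frame = base frame: x ahead of the robot, y to its left, z up, the work surface at z = 0. Lengths are in mm, angles in rad, forces in N, time in s.
With the tool pointing down it reaches from about 350 to 775 mm from the base axis. Payload 7.3 kg.
Tool frame: the origin (TCP) lies at the very end of the fingers, on their centre line; the grasp point (between the pads) lies 19 mm behind it (bot.tcp_to_grasp is the distance from the TCP to the grasp point, in mm); z points along the fingers, y is the direction in which the jaws open and shut (so a half turn about z gives the same grasp; the last joint's range is limited). The gripper opens to 92 mm and grips with 3 to 60 N. Pads are 19 mm wide; open, the fingers measure 130 mm over their backs; the gripper's body (75 mm by 190 mm) begins 47 mm behind the grasp point.
Start: joints at [-1.417, 0.342, 1.524, -0, 1.275, -0.146], TCP at [155.07, -501.596, 226.741] pointing down, gripper open.
Joint ranges: [-2.53, 2.53], [-0.77, 2.02], [0.04, 2.7], [-1, 4.14], [0.28, 2.66], [-3.11, 3.11]. Speed limits (rad/s): [2.57, 2.57, 3.14, 3.14, 3.14, 3.14].

### API

Orientations are given as [roll, pitch, yaw] about the fixed x, y, z axes, in that order (R = Rz(yaw) Ry(pitch) Rx(roll)).
In Python, from plant import bot gives the robot as it stands. The module is installed in compiled form; this text tells all that it offers.
- The arm moves only by the tool carry_out, never from a script. Its argument "motion" is a list of rows, each a list of 5 numbers: the closure, from 0 (fully open) to 1 (shut), then the shift along the tool's x, y, z in mm, then the turn about the tool's z in degrees. In form: [[claw, dx, dy, dz, spin], ...]. A call has 1 to 10 rows; each row is the pose to reach, as a shift and turn from the pose measured when the call began, along the tool's axes at that moment; what a row does not reach only later rows make up. A row lasts 1/8 s, in which the tool goes at most 62.5 mm and 10.7 degrees, less where a joint would pass 70% of its speed; a pose out of reach is approached as far as the arm can. A call with a gripper value outside its range is refused whole. The fingers move at their own pace and stop on an object; the grip force is fixed at half the most. Time passes only in rows, so rows that repeat a pose let the fingers close. It gives the time, the measured TCP pose, the force and the opening at its end, in the units of the state.
- bot.get_obs(): the state, without advancing time (a new reading comes with each control period).
- bot.capture(name): name is "scene" or "top" or "wrist"; returns a dict with "color" (420x560x3 uint8, red, green, blue), "depth" (420x560 float32, mm along the optical axis (not along the pixel's ray), 0 where there is no reading), "K" (3x3 intrinsics, pixels), "camera_from_world" (4x4, takes a point from world to camera coordinates). Camera axes: x right, y down, z forward; pixel columns grow to the right and rows downward; lengths in mm; the calibration is good to about 2 mm. A picture is of the moment at which its call begins.
- bot.close_job(): hands the job in, once; it reports no verdict.
The state is a dict: "time": time; "joint_positions": joint angles; "dq": joint speeds; "tau": joint torques, N m; "tool_pos": TCP position; "tcp_rot": TCP orientation; "contact_force": force on the tool from outside, world axes, zero at the start; "moment": the same for the moment, N m; "grip_width": finger opening in mm.
Only numpy, scipy, OpenCV 4.12 (cv2) and the standard library are available. Lean on these libraries where they do the work, as an engineer would, in place of code of your own. Each camera call takes 0.05 s, during which the arm holds its last target.

## Working session

There is one attempt and no reset: what is moved stays moved. The work goes in short steps, Python scripts to look and compute and a tool call to move; the robot and the scene stay as the last step left them, time stands still between calls to the robot, and variables do not carry over. Pictures are saved under pics/ and viewed, and the job is handed in when it is done.

Besides the shell and the picture viewer there is one more tool, called after "Emit:" as name(argument=value, ...), one argument or row to a line, values as JSON. carry_out: Moves the arm, as the interface text tells. Its arguments: {"type":"object","properties":{"motion":{"type":"array","items":{"type":"array","items":{"type":"number"}}}},"required":["motion"]}

```bash
mkdir -p pics; ls; cat > h.py <<'E'
import numpy as np, cv2
from plant import bot
def cap(n,f=None):
    c=bot.capture(n)
    if f: cv2.imwrite('pics/'+f,c['color'][:,:,::-1])
    return c
def ray(c,u,v):
    T=c['camera_from_world'];R=T[:3,:3];t=T[:3,3]
    return -R.T@t, R.T@np.linalg.solve(c['K'],np.array([u,v,1.]))
def onz(c,u,v,z):
    o,d=ray(c,u,v); return o+d*(z-o[2])/d[2]
def dep(c,u,v):
    o,d=ray(c,u,v); return o+d*c['depth'][int(v),int(u)]
def proj(c,p):
    T=c['camera_from_world'];q=c['K']@(T[:3,:3]@np.array(p)+T[:3,3]);return q[:2]/q[2]
def cloud(c):
    h,w=c['depth'].shape;T=c['camera_from_world'];R=T[:3,:3];t=T[:3,3]
    u,v=np.meshgrid(np.arange(w),np.arange(h))
    d=np.stack([u,v,np.ones_like(u)],-1)@np.linalg.inv(c['K']).T
    return (d*c['depth'][...,None]-t)@R
E
python3 - <<'E'
from h import *
for n in ['scene','top','wrist']:
    c=cap(n,n+'0.png'); o,d=ray(c,280,210); print(n,o.round(),d.round(2),c['K'][0,0],c['depth'].min(),c['depth'].max())
print(bot.get_obs())
E
```

```text
pics
scene [1027.  769.  903.] [-0.43 -0.62 -0.66] 476.790322339535 0.0 3565.9082
top [ 397.   -8. 1184.] [ 0.1   0.01 -1.  ] 389.6357433182961 0.0 2079.6973
wrist [ 234. -478.  384.] [-0.28 -0.08 -0.96] 363.63302819314725 0.0 1266.3827
{'time': 0.15, 'joint_positions': array([-1.41700403e+00,  3.42553773e-01,  1.52480264e+00, -4.66272168e-06,
        1.27539437e+00, -1.46008802e-01]), 'dq': array([-0.0015165 , -0.00115093, -0.00236192, -0.00115091,  0.00167192,
       -0.00061967]), 'tau': array([ 1.39167816e-03, -4.31471336e+01, -2.44353873e+01,  7.17516197e-02,
        5.37370483e-02, -7.43621194e-05]), 'tool_pos': array([ 155.01636786, -501.27155257,  226.20747133]), 'tcp_rot': array([-3.14044620e+00, -1.64085447e-04,  2.99802369e-01]), 'contact_force': array([ 0.20398812,  0.53009086, -0.06087816]), 'moment': array([-0.01063733,  0.01881014, -0.02832699]), 'grip_width': 91.62078033623939}
```

View pics/scene0.png

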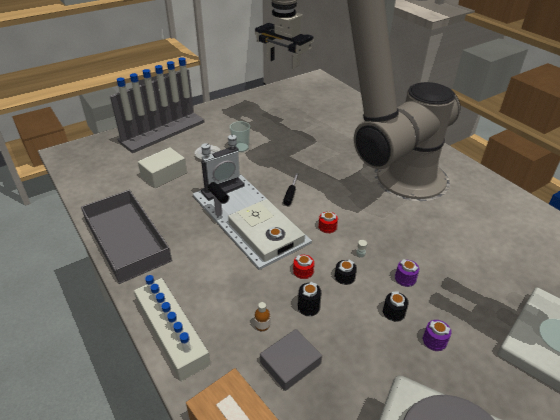

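View pics/top0.png

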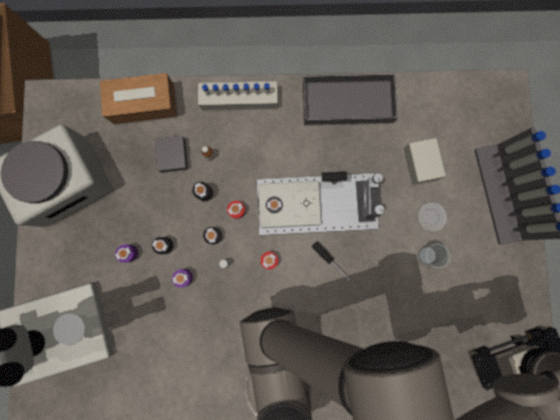

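View pics/wrist0.png

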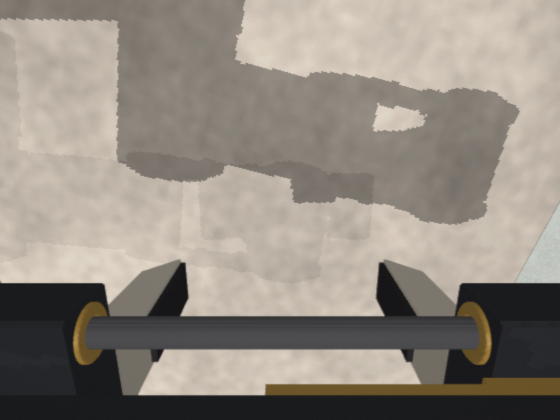

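```bash
python3 - <<'E'
from h import *
c=cap('top'); s=cap('scene')
im=c['color'][120:300,90:460,::-1]; cv2.imwrite('pics/topz.png',cv2.resize(im,None,fx=2.16,fy=2.16,interpolation=cv2.INTER_CUBIC))
im=s['color'][120:360,180:460,::-1]; cv2.imwrite('pics/scz.png',cv2.resize(im,None,fx=2.5,fy=2.5,interpolation=cv2.INTER_CUBIC))
P=cloud(c);S=cloud(s)
for n,Q,px in [('top',P,[(202,191),(162,245),(212,236),(236,209),(270,260),(126,253),(182,278),(274,205),(307,203),(378,178),(378,210),(280,185),(350,190)]),('sc',S,[(309,287),(396,298),(346,264),(276,233),(256,213),(206,148),(232,138)])]:
    for u,v in px:
        w=Q[v-3:v+4,u-3:u+4].reshape(-1,3); print(n,u,v,Q[v,u].round(),'zmax',w[:,2].max().round())
E
```

```text
top 202 191 [568. 223.  68.] zmax 72.0
top 162 245 [416. 342.  51.] zmax 56.0
top 212 236 [438. 199.  42.] zmax 49.0
top 236 209 [516. 128.  43.] zmax 46.0
top 270 260 [365.  31.  39.] zmax 47.0
top 126 253 [395. 445.  51.] zmax 54.0
top 182 278 [320. 284.  49.] zmax 56.0
top 274 205 [524.  16.  53.] zmax 54.0
top 307 203 [529. -82.  41.] zmax 1184.0
top 378 178 [ 574. -261.  179.] zmax 1184.0
top 378 210 [ 490. -255.  184.] zmax 186.0
top 280 185 [585.  -3.  40.] zmax 45.0
top 350 190 [ 569. -215.   14.] zmax 17.0
sc 309 287 [574. 227.  65.] zmax 68.0
sc 396 298 [419. 350.  48.] zmax 53.0
sc 346 264 [440. 201.  38.] zmax 46.0
sc 276 233 [530.  26.  50.] zmax 52.0
sc 256 213 [526. -81.  37.] zmax 46.0
sc 206 148 [ 581. -245.  178.] zmax 183.0
sc 232 138 [ 496. -252.  178.] zmax 182.0
```

View pics/topz.png

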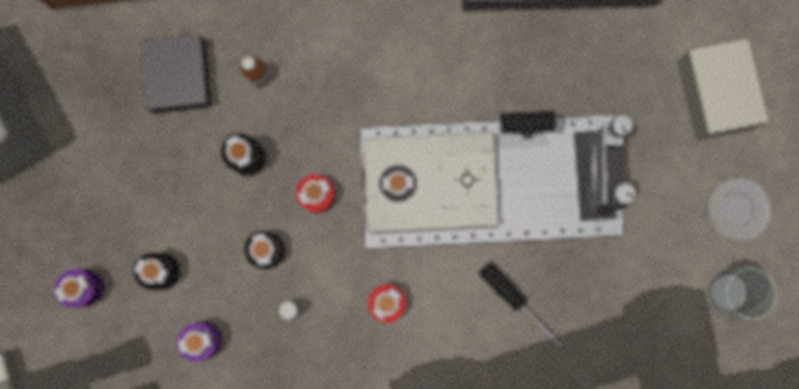

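View pics/scz.png

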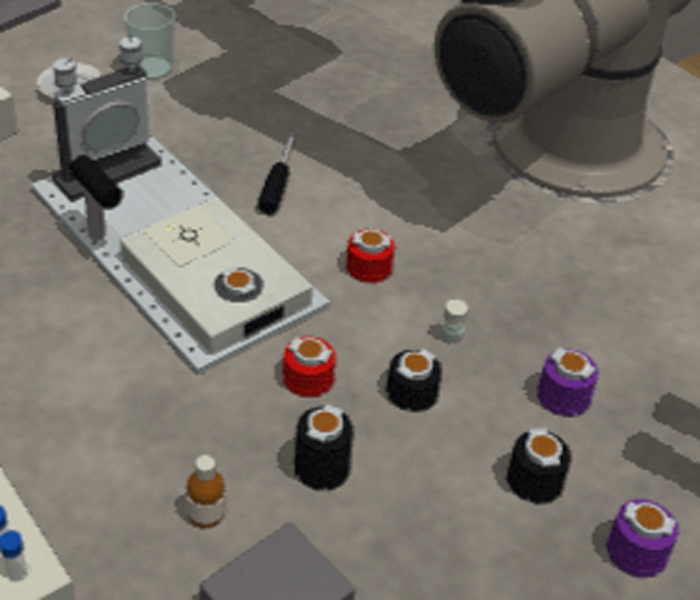

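```bash
cat >> h.py <<'E'
from scipy.spatial.transform import Rotation as Ro
def st():
    o=bot.get_obs(); print('t%.2f'%o['time'],'tcp',o['tool_pos'].round(1),'rpy',np.degrees(o['tcp_rot']).round(1),'q',o['joint_positions'].round(2),'F',o['contact_force'].round(1),'w',round(o['grip_width'],1)); return o
def go(x,y,z,yaw=None):
    "tool-frame shift to reach world target (TCP), yaw in deg"
    o=bot.get_obs();R=Ro.from_euler('xyz',o['tcp_rot']).as_matrix()
    d=R.T@(np.array([x,y,z])-o['tool_pos']); y0=np.degrees(o['tcp_rot'][2])
    sp=0 if yaw is None else -((yaw-y0+180)%360-180)
    print('shift',d.round(1),'spin',round(sp,1),'rows>=',np.ceil(np.linalg.norm(d)/62.5),np.ceil(abs(sp)/10.7))
E
python3 -c "
from h import *
st();go(480,240,300,0)"
```

```text
t0.25 tcp [ 155.  -501.4  226.4] rpy [-180.    -0.    17.2] q [-1.42  0.34  1.52  0.    1.28 -0.15] F [ 0.6 -0.4  0.7] w 91.6
shift [ 529.4 -612.4  -73.1] spin 17.2 rows>= 14.0 2.0
```

Emit:
carry_out(
  motion=[
    [0, 53, -61, -40, 2],
    [0, 106, -122, -73, 4],
    [0, 159, -184, -73, 6],
    [0, 212, -245, -73, 8],
    [0, 265, -306, -73, 10],
    [0, 318, -367, -73, 12],
    [0, 371, -429, -73, 14],
    [0, 424, -490, -73, 16],
    [0, 477, -551, -73, 17],
    [0, 529, -612, -73, 17],
  ],
)

```text
time: 1.5
tool_pos: [401.6, 61.5, 299.3]
tcp_rot: [-3.141, -0.001, 0.003]
contact_force: [0.7, -0.3, -0.3]
grip_width: 92.1
```

```bash
python3 -c "
from h import *
st();go(480,240,300,0)"
```

```text
t1.50 tcp [401.6  61.5 299.3] rpy [-1.8e+02 -1.0e-01  2.0e-01] q [-0.04  0.06  1.68  0.    1.4   1.53] F [ 0.7 -0.3 -0.3] w 92.1
shift [  79.  -178.2   -0.6] spin 0.2 rows>= 4.0 1.0
```

Emit:
carry_out(
  motion=[
    [0, 30, -60, 0, 0],
    [0, 60, -120, 0, 0],
    [0, 79, -178, 0, 0],
    [0, 79, -178, 0, 0],
    [0, 79, -178, 0, 0],
  ],
)

```text
time: 2.12
tool_pos: [479.7, 239.9, 298.9]
tcp_rot: [3.141, 0.0, 0.005]
contact_force: [-0.6, -0.2, 0.4]
grip_width: 92.1
```

```bash
python3 -c "
from h import *
st();cap('wrist','w1.png')"
```

```text
t2.12 tcp [479.7 239.9 298.9] rpy [180.    0.    0.3] q [ 0.32  0.32  1.36 -0.    1.46  1.89] F [-0.6 -0.2  0.4] w 92.1
```

View pics/w1.png

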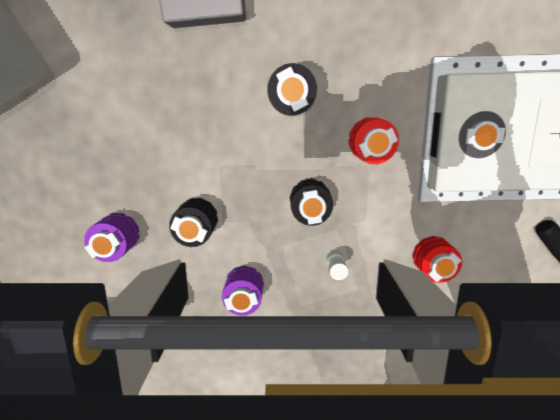

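```bash
cat >> h.py <<'E'
def orange(c):
    hsv=cv2.cvtColor(c['color'],cv2.COLOR_RGB2HSV)
    m=cv2.inRange(hsv,(5,150,110),(17,255,255))
    n,l,s,ce=cv2.connectedComponentsWithStats(m)
    return [(ce[i],s[i,4]) for i in range(1,n) if s[i,4]>15]
def tri(obs):
    A=np.zeros((3,3));b=np.zeros(3)
    for c,u,v in obs:
        o,d=ray(c,u,v);d/=np.linalg.norm(d);M=np.eye(3)-np.outer(d,d);A+=M;b+=M@o
    p=np.linalg.solve(A,b)
    return p,[np.linalg.norm(proj(c,p)-[u,v]) for c,u,v in obs]
def near(c,p,tol=14):
    q=proj(c,p);L=[(np.linalg.norm(ce-q),tuple(ce),a) for ce,a in orange(c)]
    L=[x for x in L if x[0]<tol]
    return min(L)[1] if L else None
def lug(c,p,ztop,rmax=24):
    "lug direction: white pixels in radius 16..21 mm of axis on the plane ztop; returns deg mod 180, centroid"
    q=proj(c,p);r=40;u0,v0=int(q[0])-r,int(q[1])-r
    hsv=cv2.cvtColor(c['color'],cv2.COLOR_RGB2HSV)
    vs,us=np.mgrid[max(v0,0):v0+2*r,max(u0,0):u0+2*r];vs=vs.ravel();us=us.ravel()
    k=(us<560)&(vs<420);us=us[k];vs=vs[k]
    X=np.array([onz(c,u,v,ztop)[:2] for u,v in zip(us,vs)])-p[:2]
    h=hsv[vs,us].astype(int);w=((h[:,2]>130)&(h[:,1]<70))
    rr=np.hypot(*X.T);g=w&(rr>16.2)&(rr<20.5)
    a=np.arctan2(X[g,1],X[g,0]);z=np.exp(2j*a).sum()
    al=w&(rr<22)|(rr<13); 
    return np.degrees(np.angle(z)/2),abs(z)/max(g.sum(),1),g.sum(),X[al].mean(0)
E
python3 - <<'E'
from h import *
w=cap('wrist');t=cap('top');s=cap('scene')
for n,p in dict(giant=(568,224,65),middle=(417,346,49),thin=(439,200,41),collar=(527,20,50)).items():
    ob=[(c,)+near(c,p) for c in (w,t,s) if near(c,p)]
    P,e=tri(ob); print(n,len(ob),P.round(1),np.round(e,1),'wrist+top',tri(ob[:2])[0].round(1),[np.round(onz(c,u,v,P[2])[:2],1) for c,u,v in ob])
    a=lug(w,P,P[2]); print('   lug',a)
E
```

```text
giant 2 [572.6 226.2  59.7] [1.4 0.6] wrist+top [572.6 226.2  59.7] [array([573.7, 225.2]), array([571.6, 227.2])]
   lug (np.float64(38.93750614217524), np.float64(0.30374580683588576), np.int64(209), array([0.28700454, 2.87687896]))
middle 2 [415.3 350.8  47.2] [0.7 0.4] wrist+top [415.3 350.8  47.2] [array([414.5, 351.3]), array([416.2, 350.7])]
   lug (np.float64(65.26006069792608), np.float64(0.6917649476543017), np.int64(121), array([-0.45078657,  0.37639743]))
thin 2 [440.5 202.6  37.8] [0.5 0.3] wrist+top [440.5 202.6  37.8] [array([440., 203.]), array([441.1, 202.4])]
   lug (np.float64(9.927050195327404), np.float64(0.6873276787664214), np.int64(113), array([-0.16176081,  0.60739745]))
collar 2 [525.7  12.6  42.3] [0.1 0. ] wrist+top [525.7  12.6  42.3] [array([525.7,  12.5]), array([525.7,  12.6])]
   lug (np.float64(-87.70996306701056), np.float64(0.7579612075471845), np.int64(131), array([-0.34740686,  0.1271522 ]))
```

```bash
python3 - <<'E'
from h import *
w=cap('wrist');s=cap('scene');t=cap('top')
for n,c in (('w',w),('t',t),('s',s)):
    P=cloud(c);P=P[c['depth']>0].reshape(-1,3)
    for nm,p in dict(giant=(571,226),middle=(415,350),thin=(440,202),collar=(526,13)).items():
        d=np.hypot(*(P[:,:2]-p).T);z=P[d<26,2];f=P[d<9,2]
        print(n,nm,'disc',np.median(f).round(1),'top pct',np.percentile(z,[50,90,97]).round(1))
for o in orange(s): print(o)
E
```

```text
w giant disc 65.9 top pct [63.9 66.4 67. ]
w middle disc 50.3 top pct [42.2 50.5 51.1]
w thin disc 42.1 top pct [35.  42.5 43.1]
w collar disc 49.9 top pct [43.4 50.3 50.9]
t giant disc 65.9 top pct [58.1 66.9 69.5]
t middle disc nan top pct [44.5 51.2 53.3]
t thin disc 496.9 top pct [617.8 647.8 651.4]
t collar disc 50.3 top pct [45.7 51.3 53.4]
s giant disc 65.0 top pct [62.7 66.5 67.3]
s middle disc 49.2 top pct [45.  50.1 51.3]
s thin disc 41.3 top pct [37.6 42.  42.9]
s collar disc 48.5 top pct [44.3 49.5 51.2]
(array([328., 215.]), np.int32(31))
(array([274.7027027 , 231.32432432]), np.int32(37))
(array([303.59574468, 259.17021277]), np.int32(47))
(array([346. , 264.5]), np.int32(46))
(array([408.5952381 , 264.28571429]), np.int32(42))
(array([309.625     , 288.03571429]), np.int32(56))
(array([397.03703704, 297.94444444]), np.int32(54))
(array([262.98591549, 314.33802817]), np.int32(71))
(array([439.5, 326.5]), np.int32(66))
  return _methods._mean(a, axis=axis, dtype=dtype,
  ret = ret.dtype.type(ret / rcount)
```

```bash
cat >> h.py <<'E'
Z=dict(giant=66,middle=50,thin=42,collar=50)
def look(c,n,p,z=None):
    z=Z[n] if z is None else z
    q=near(c,(p[0],p[1],z),40)
    P=onz(c,*q,z); a=lug(c,P,z); print(n,'px',np.round(q,1),P.round(1),'lug %.1f conc %.2f n %d'%a[:3],a[3].round(1)); return P,a[0]
E
python3 - <<'E'
from h import *
w=cap('wrist')
for n,p in dict(giant=(568,224),middle=(415,350),thin=(439,202),collar=(527,12)).items(): look(w,n,p)
E
```

```text
giant px [291.9  89.7] [572.8 228.5  66. ] lug 31.0 conc 0.58 n 172 [0.3 1.5]
middle px [187.7 229.9] [415.4 350.6  50. ] lug 64.8 conc 0.76 n 114 [0.1 0. ]
thin px [311.3 207.5] [441.1 203.5  42. ] lug 12.6 conc 0.80 n 109 [0.4 0.3]
collar px [484.  135.1] [526.5  16.9  50. ] lug -87.5 conc 0.76 n 129 [-0.5 -0. ]
```

Emit:
carry_out(
  motion=[
    [0, 30, 5, 20, -10],
    [0, 60, 9, 40, -20],
    [0, 92, 13, 60, -30],
    [0, 92, 13, 80, -40],
    [0, 92, 13, 100, -50],
    [0, 92, 13, 120, -60],
    [0, 92, 13, 129, -70],
    [0, 92, 13, 129, -80],
    [0, 92, 13, 129, -90],
    [0, 92, 13, 129, -90],
  ],
)

```text
time: 3.78
tool_pos: [572.3, 225.9, 171.1]
tcp_rot: [3.14, -0.0, 1.571]
contact_force: [-1.1, -0.4, -0.1]
grip_width: 91.9
```

```bash
python3 -c "
from h import *
st();w=cap('wrist','w2.png');look(w,'giant',(572,228));print(orange(w))"
```

```text
t3.77 tcp [572.3 225.9 171.1] rpy [179.9  -0.   90. ] q [0.25 0.55 1.34 0.   1.24 0.25] F [-1.1 -0.4 -0.1] w 91.9
giant px [283.  209.5] [572.9 230.   66. ] lug 28.2 conc 0.78 n 266 [-0.1  0.5]
[(array([56.44597458, 36.07733051]), np.int32(944)), (array([283.01783061, 209.54680535]), np.int32(673)), (array([422.06598407, 215.43686007]), np.int32(879)), (array([125.69387755, 231.48608534]), np.int32(539)), (array([221.00945626, 306.00236407]), np.int32(423))]
```

View pics/w2.png

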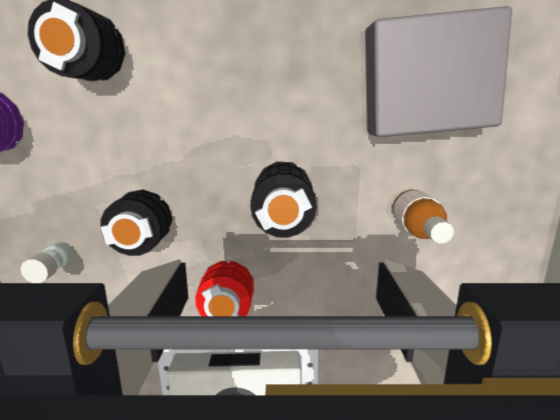

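Emit:
carry_out(
  motion=[
    [0, 2.6, 0.5, 50, 0],
    [0, 2.6, 0.5, 100, 0],
    [0, 2.6, 0.5, 135, 0],
    [0, 2.6, 0.5, 150, 0],
    [0, 2.6, 0.5, 150, 0],
    [1, 2.6, 0.5, 150, 0],
    [1, 2.6, 0.5, 150, 0],
    [1, 2.6, 0.5, 150, 0],
    [1, 2.6, 0.5, 150, 0],
    [1, 2.6, 0.5, 150, 0],
  ],
)

```text
time: 5.08
tool_pos: [573.2, 228.7, 21.3]
tcp_rot: [3.14, -0.001, 1.569]
contact_force: [-0.6, -0.3, 2.1]
grip_width: 51.6
```

```bash
python3 -c "
from h import *
st();w=cap('wrist','w3.png');print(orange(w))"
```

```text
t5.08 tcp [573.2 228.7  21.3] rpy [179.9  -0.   89.9] q [0.26 0.72 1.49 0.   0.93 0.26] F [-0.6 -0.3  2.1] w 51.6
[(array([496.86440678, 264.65254237]), np.int32(118)), (array([540.34831461, 303.12484395]), np.int32(801)), (array([281.82716049, 311.52160494]), np.int32(324)), (array([281.89640592, 354.63636364]), np.int32(473)), (array([537.22875817, 355.7254902 ]), np.int32(153)), (array([212.5, 384. ]), np.int32(24))]
```

View pics/w3.png

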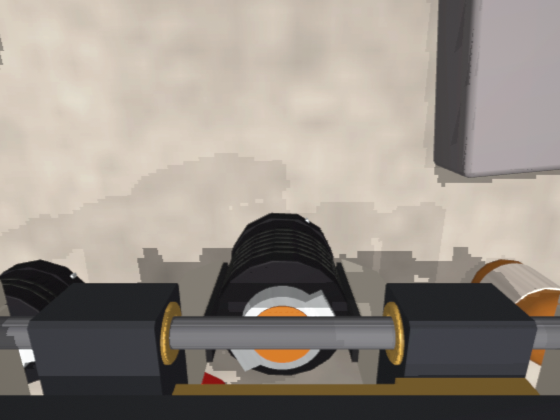

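```bash
cat >> h.py <<'E'
def held(w,ztop,show=True):
    o=bot.get_obs();R=Ro.from_euler('xyz',o['tcp_rot']).as_matrix()
    hsv=cv2.cvtColor(w['color'],cv2.COLOR_RGB2HSV)
    m=cv2.inRange(hsv,(5,150,110),(17,255,255)); m[:, :215]=0;m[:,350:]=0;m[:270]=0
    vs,us=np.nonzero(m)
    # left/right edges per row
    pts=[]
    for v in np.unique(vs):
        u=us[vs==v]
        if len(u)>12: pts+= [(u.min()-.5,v),(u.max()+.5,v)]
    # top/bottom extremes
    X=np.array([R.T@(onz(w,u,v,ztop)-o['tool_pos']) for u,v in pts])[:,:2]
    from scipy.optimize import least_squares
    f=lambda p:np.hypot(X[:,0]-p[0],X[:,1]-p[1])-p[2]
    r=least_squares(f,[0,0,9],loss='soft_l1');print('held offset tool xy',r.x.round(2),'rms',np.sqrt((f(r.x)**2).mean()).round(2),len(X))
E
python3 -c "
from h import *
w=cap('wrist');held(w,66)"
```

```text
held offset tool xy [ 1.19 -0.22 11.81] rms 0.08 42
```

```bash
python3 -c "
from h import *
go(478,-84,180,64)"
```

```text
shift [-312.8  -94.2 -159. ] spin 25.9 rows>= 6.0 3.0
```

Emit:
carry_out(
  motion=[
    [1, 0, 0, -40, 0],
    [1, 0, 0, -90, 0],
    [1, -20, -6, -135, 0],
    [1, -60, -18, -159, 6],
    [1, -110, -33, -159, 12],
    [1, -160, -48, -159, 18],
    [1, -210, -63, -159, 26],
    [1, -260, -78, -159, 26],
    [1, -313, -94, -159, 26],
    [1, -313, -94, -159, 26],
  ],
)

```text
time: 6.42
tool_pos: [477.2, -87.2, 179.8]
tcp_rot: [3.141, -0.001, 1.11]
contact_force: [0.2, 0.8, -1.3]
grip_width: 51.3
```

Emit:
carry_out(
  motion=[
    [1, 0, 0, 0, 0],
    [1, 0, 0, 0, 0],
  ],
)

```text
time: 6.68
tool_pos: [477.3, -86.3, 179.6]
tcp_rot: [3.141, -0.001, 1.111]
contact_force: [0.9, 0.1, -1.9]
grip_width: 51.3
```

```bash
python3 -c "
from h import *
o=st();w=cap('wrist','w4.png');held(w,66-21.3+o['tool_pos'][2]);print(orange(w));look(w,'collar',(526,16))"
```

```text
t6.67 tcp [477.3 -86.3 179.6] rpy [180.   -0.   63.7] q [-0.34  0.31  1.7   0.    1.12  0.12] F [ 0.9  0.1 -1.9] w 51.3
held offset tool xy [ 1.02  0.02 11.88] rms 0.08 42
[(array([285.83423913,  54.91304348]), np.int32(368)), (array([ 85.88190184, 131.60122699]), np.int32(652)), (array([281.92749245, 311.51661631]), np.int32(331)), (array([281.78008299, 354.60165975]), np.int32(482))]
collar px [285.8  54.9] [530.3  14.4  50. ] lug -66.9 conc 0.25 n 437 [-1.7  1.1]
```

View pics/w4.png

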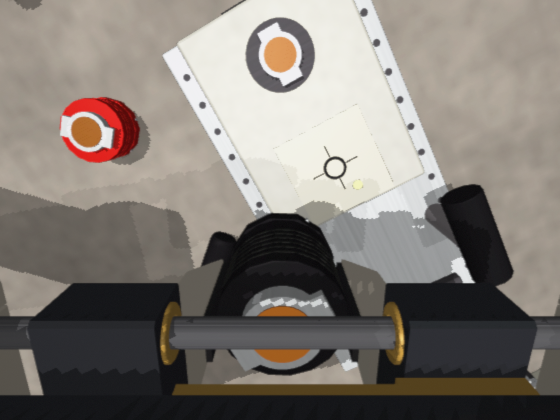

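```bash
sed -i 's/m=cv2.inRange(hsv,(5,150,110),(17,255,255))$/m=cv2.inRange(hsv,(5,100,90),(19,255,255))/' h.py; python3 -c "
from h import *
o=st();w=cap('wrist');held(w,66-21.3+o['tool_pos'][2]);print(orange(w));look(w,'collar',(526,16))
print(cv2.cvtColor(w['color'],cv2.COLOR_RGB2HSV)[55,262:302])"
```

```text
t6.72 tcp [477.4 -86.2 179.6] rpy [180.   -0.   63.7] q [-0.34  0.31  1.7   0.    1.12  0.12] F [ 0.   0.  -0.9] w 51.4
held offset tool xy [ 1.14  0.03 11.86] rms 0.09 42
[(array([279.86175115,  54.2718894 ]), np.int32(868)), (array([ 85.85816619, 131.62320917]), np.int32(698)), (array([281.91977077, 311.43839542]), np.int32(349)), (array([396.42105263, 336.57894737]), np.int32(19)), (array([281.91474245, 354.25754885]), np.int32(563))]
collar px [279.9  54.3] [526.6  16.9  50. ] lug -88.6 conc 0.85 n 313 [-0.   0.2]
[[150   1 240]
 [ 15  33 234]
 [ 14 106 227]
 [ 14 142 224]
 [ 14 147 224]
 [ 15 147 224]
 [ 15 148 224]
 [ 15 147 224]
 [ 15 148 223]
 [ 15 146 223]
 [ 15 147 222]
 [ 14 148 223]
 [ 14 148 223]
 [ 15 149 223]
 [ 14 149 223]
 [ 15 150 223]
 [ 15 149 222]
 [ 14 150 222]
 [ 14 150 222]
 [ 14 150 221]
 [ 14 151 220]
 [ 14 149 221]
 [ 14 150 221]
 [ 14 150 221]
 [ 14 151 221]
 [ 14 151 221]
 [ 14 151 221]
 [ 14 152 220]
 [ 14 152 220]
 [ 14 151 219]
 [ 14 153 219]
 [ 14 153 219]
 [ 14 154 219]
 [ 14 141 220]
 [ 14  70 228]
 [  4   8 238]
 [135   2 242]
 [130   3 243]
 [120   3 240]
 [128   6 178]]
```

```bash
python3 -c "
from h import *
go(526.1,15.9,80,63.7)"
```

```text
shift [113.   -1.7  99.7] spin -0.0 rows>= 3.0 1.0
```

Emit:
carry_out(
  motion=[
    [1, 40, 0, 0, 0],
    [1, 85, -1, 0, 0],
    [1, 113, -1.7, 20, 0],
    [1, 113, -1.7, 60, 0],
    [1, 113, -1.7, 90, 0],
    [1, 113, -1.7, 99.7, 0],
    [1, 113, -1.7, 99.7, 0],
    [1, 113, -1.7, 99.7, 0],
  ],
)

```text
time: 7.78
tool_pos: [527.0, 15.9, 81.3]
tcp_rot: [3.138, -0.002, 1.112]
contact_force: [0.4, -0.2, -0.6]
grip_width: 51.6
```

```bash
python3 -c "
from h import *
st();go(526.1,15.9,63,63.7)"
```

```text
t7.78 tcp [527.   15.9  81.3] rpy [ 1.798e+02 -1.000e-01  6.370e+01] q [-0.12  0.51  1.71  0.    0.92  0.34] F [ 0.4 -0.2 -0.6] w 51.6
shift [-0.4 -0.9 18.3] spin -0.0 rows>= 1.0 1.0
```

Emit:
carry_out(
  motion=[
    [1, -0.4, -0.9, 4, 0],
    [1, -0.4, -0.9, 8, 0],
    [1, -0.4, -0.9, 11, 0],
    [1, -0.4, -0.9, 13, 0],
    [1, -0.4, -0.9, 14, 0],
  ],
)

```text
time: 8.4
tool_pos: [526.0, 16.0, 67.1]
tcp_rot: [3.139, -0.001, 1.112]
contact_force: [-0.9, 0.0, -1.0]
grip_width: 52.0
```

Emit:
carry_out(
  motion=[
    [1, 0, 0, 2, 0],
    [1, 0, 0, 3, 0],
    [1, 0, 0, 4, 0],
    [1, 0, 0, 4.5, 0],
    [1, 0, 0, 4.5, 0],
  ],
)

```text
time: 9.02
tool_pos: [526.1, 16.0, 63.3]
tcp_rot: [3.138, -0.002, 1.112]
contact_force: [-2.1, 0.2, 5.5]
grip_width: 51.6
```

Emit:
carry_out(
  motion=[
    [1, 0, -0.2, 0, 10],
    [1, 0.1, -0.4, 0, 20],
    [1, 0.1, -0.5, 0, 30],
    [1, 0.3, -0.7, 0, 40],
    [1, 0.4, -0.8, 0, 50],
    [1, 0.5, -0.9, 0, 60],
    [1, 0.7, -1, 0, 70],
    [1, 0.9, -1.1, 0, 80],
    [1, 1.1, -1.1, 0, 88],
    [1, 1.1, -1.1, 0, 88],
  ],
)

```text
time: 10.28
tool_pos: [525.6, 17.5, 63.4]
tcp_rot: [-3.14, -0.003, -0.423]
contact_force: [-0.2, 1.0, -0.5]
grip_width: 51.9
```

```bash
python3 -c "
from h import *
o=st();print(o['moment'])"
```

```text
t10.28 tcp [525.6  17.5  63.4] rpy [-179.9   -0.2  -24.2] q [-0.11  0.53  1.73  0.    0.88  1.88] F [-0.2  1.  -0.5] w 51.9
[ 0.05131003  0.09604111 -0.03273424]
```

Continue a few degrees to feel the stop.

Emit:
carry_out(
  motion=[
    [1, 0, 0, 0.5, 3],
    [1, 0, 0, 0.5, 5],
    [1, 0, 0, 0.5, 8],
    [1, 0, 0, 0.5, 8],
  ],
)

```text
time: 10.78
tool_pos: [524.9, 16.8, 63.3]
tcp_rot: [-3.141, -0.002, -0.561]
contact_force: [-5.9, -5.1, 8.9]
grip_width: 51.6
```

```bash
python3 -c "
from h import *
o=st();print(o['moment']);w=cap('wrist','w5.png')
from h import *
held(w,108)"
```

```text
t10.78 tcp [524.9  16.8  63.3] rpy [-1.80e+02 -1.00e-01 -3.21e+01] q [-0.11  0.53  1.73 -0.    0.88  2.02] F [-5.9 -5.1  8.9] w 51.6
[-0.95512137  0.99685298 -0.07018429]
held offset tool xy [ 1.66  0.41 11.83] rms 0.1 44
```

View pics/w5.png

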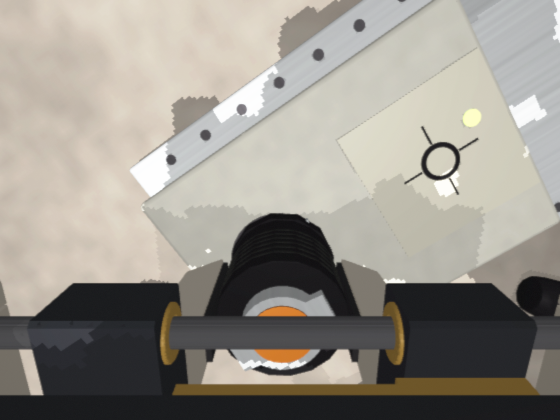

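Emit:
carry_out(
  motion=[
    [1, 0, 0, 0, 3],
    [1, 0, 0, 0, 5],
    [1, 0, 0, 0, 5],
  ],
)

```text
time: 11.2
tool_pos: [523.4, 16.8, 63.3]
tcp_rot: [3.14, -0.0, -0.647]
contact_force: [-5.8, -0.5, 6.5]
grip_width: 51.3
```

```bash
python3 -c "
from h import *
o=st();print(o['moment'],o['tau']);w=cap('wrist','w6.png')
from h import *
held(w,108)"
```

```text
t11.20 tcp [523.4  16.8  63.3] rpy [179.9  -0.  -37.1] q [-0.11  0.53  1.73 -0.    0.88  2.11] F [-5.8 -0.5  6.5] w 51.3
[-0.17754048  1.02810839  0.14601933] [  0.32044795 -44.13597465 -20.33513546   0.51666018  -1.94012158
   0.24628169]
held offset tool xy [ 1.65  0.56 11.85] rms 0.11 44
```

View pics/w6.png

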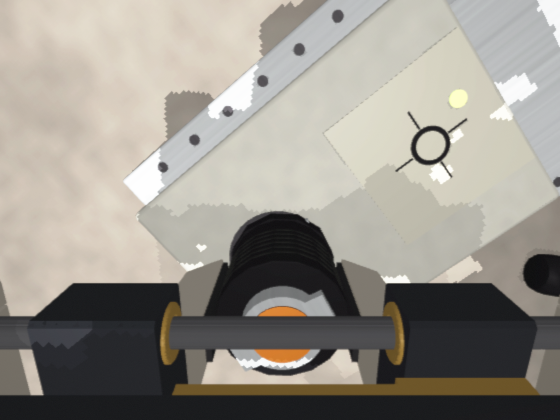

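Emit:
carry_out(
  motion=[
    [0, 0, 0, 0, 0],
    [0, 0, 0, 0, 0],
    [0, 0, 0, 0, 0],
    [0, 0, 0, 0, 0],
    [0, 0, 0, -20, 0],
    [0, 0, 0, -60, 0],
    [0, 0, 0, -110, 0],
    [0, 0, 0, -150, 0],
    [0, 0, 0, -150, 0],
    [0, 0, 0, -150, 0],
  ],
)

```text
time: 12.5
tool_pos: [523.0, 17.0, 212.5]
tcp_rot: [3.14, 0.001, -0.647]
contact_force: [-0.4, 0.6, 0.0]
grip_width: 91.8
```

```bash
python3 -c "
from h import *
o=st();w=cap('wrist','w7.png')
look(w,'giant',(526,16),108)
P=cloud(w);m=w['depth']>0;P=P[m]
d=np.hypot(*(P[:,:2]-[526,16]).T);print(np.median(P[d<9,2]),np.median(P[(d>20)&(d<25)&(P[:,2]>60)][:,2]))"
```

```text
t12.50 tcp [523.   17.  212.5] rpy [ 1.799e+02  1.000e-01 -3.710e+01] q [-0.11  0.35  1.55 -0.    1.24  2.1 ] F [-0.4  0.6  0. ] w 91.8
giant px [281.7 212.8] [523.9  15.4 108. ] lug 80.9 conc 0.86 n 246 [ 0.3 -0.1]
108.07323570057562 310.16908574496074
```

View pics/w7.png

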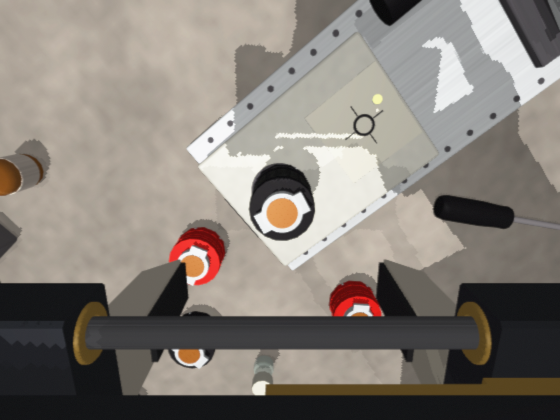

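```bash
python3 -c "
from h import *
go(523.4,16.8,64)
y=np.radians(-37);c,s=np.cos(y),np.sin(y);d=np.array([2.4,1.4]);print(d@[c,s],d@[s,-c])"
```

```text
shift [  1.   -0.5 148. ] spin 0 rows>= 3.0 0.0
1.0741841917006352 -2.562445769631126
```

Emit:
carry_out(
  motion=[
    [0, 1, 0, 60, 0],
    [0, 1, 0, 110, 0],
    [0, 1, 0, 140, 0],
    [0, 1, 0, 148.5, 0],
    [0, 1, 0, 148.5, 0],
    [1, 1, 0, 148.5, 0],
    [1, 1, 0, 148.5, 0],
    [1, 1, 0, 148.5, 0],
    [1, 1, 0, 148.5, 0],
    [1, 1, 0, 148.5, 0],
  ],
)

```text
time: 13.8
tool_pos: [523.4, 16.6, 63.8]
tcp_rot: [3.14, 0.002, -0.647]
contact_force: [1.4, 2.3, 1.1]
grip_width: 51.1
```

Emit:
carry_out(
  motion=[
    [1, 0.5, -0.8, 0, -4],
    [1, 1, -1.6, 0, -8],
    [1, 1.1, -2.2, 0, -11],
    [1, 1.1, -2.2, 0, -11],
  ],
)

```text
time: 14.3
tool_pos: [525.7, 17.5, 63.8]
tcp_rot: [3.14, 0.002, -0.455]
contact_force: [-0.2, -1.0, 0.9]
grip_width: 51.0
```

```bash
python3 -c "
from h import *
o=st();print(o['moment']);w=cap('wrist');held(w,108)"
```

```text
t14.30 tcp [525.7  17.5  63.8] rpy [ 1.799e+02  1.000e-01 -2.610e+01] q [-0.11  0.53  1.73 -0.    0.89  1.91] F [-0.2 -1.   0.9] w 51.0
[-0.13431411  0.08553221  0.07260227]
held offset tool xy [ 1.18  0.6  11.86] rms 0.1 44
```

Emit:
carry_out(
  motion=[
    [1, 0, 0, 0, 1],
    [1, 0, 0, 0, 1.5],
    [1, 0, 0, 0, 1.5],
  ],
)

```text
time: 14.72
tool_pos: [525.7, 17.6, 63.8]
tcp_rot: [3.14, 0.002, -0.482]
contact_force: [0.7, 0.0, 0.1]
grip_width: 51.9
```

```bash
python3 -c "
from h import *
o=st();print(o['moment'],o['tau'][5])"
```

```text
t14.72 tcp [525.7  17.6  63.8] rpy [ 1.799e+02  1.000e-01 -2.760e+01] q [-0.11  0.53  1.73 -0.    0.88  1.94] F [0.7 0.  0.1] w 51.9
[ 0.07195293 -0.07371843  0.03738751] 0.06201345473527908
```

Emit:
carry_out(
  motion=[
    [1, 0, 0, 0, 1],
    [1, 0, 0, 0, 1.5],
    [1, 0, 0, 0, 1.5],
  ],
)

```text
time: 15.1
tool_pos: [525.9, 17.6, 63.8]
tcp_rot: [3.14, 0.001, -0.508]
contact_force: [0.8, 0.1, -1.1]
grip_width: 51.5
```

```bash
python3 -c "
from h import *
o=st();print(o['moment'],o['tau'][5])"
```

```text
t15.10 tcp [525.9  17.6  63.8] rpy [ 1.799e+02  1.000e-01 -2.910e+01] q [-0.11  0.53  1.73 -0.    0.88  1.97] F [ 0.8  0.1 -1.1] w 51.5
[ 0.10252773 -0.19067311  0.2066045 ] 0.23976928554475307
```

Emit:
carry_out(
  motion=[
    [0, 0, 0, 0, 0],
    [0, 0, 0, 0, 0],
    [0, 0, 0, 0, 0],
    [0, 0, 0, 0, 0],
    [0, 0, 0, -20, 0],
    [0, 0, 0, -60, 0],
    [0, 0, 0, -110, 0],
    [0, 0, 0, -150, 0],
    [0, 0, 0, -150, 0],
    [0, 0, 0, -150, 0],
  ],
)

```text
time: 16.35
tool_pos: [525.6, 17.8, 213.0]
tcp_rot: [3.14, 0.003, -0.508]
contact_force: [-0.3, -0.0, 0.1]
grip_width: 91.6
```

```bash
python3 -c "
from h import *
o=st();w=cap('wrist','w8.png')
look(w,'giant',(526,16),108);print(near(w,(440,202,42),60))
t=cap('top','t8.png');print(near(t,(416,348,50)),near(t,(440,202,42)))
s=cap('scene');P=onz(s,*near(s,(416,348,50)),50);print(P,onz(s,*near(s,(440,202,42)),42))
go(418,352,155,90)"
```

```text
t16.35 tcp [525.6  17.8 213. ] rpy [ 1.799e+02  1.000e-01 -2.910e+01] q [-0.11  0.36  1.54 -0.    1.25  1.97] F [-0.3 -0.   0.1] w 91.6
giant px [281.5 212.7] [526.6  16.7 108. ] lug 89.3 conc 0.85 n 252 [ 0.3 -0.1]
(np.float64(168.875), np.float64(349.875))
(np.float64(159.17142857142858), np.float64(245.02857142857144)) (np.float64(210.48387096774192), np.float64(234.90322580645162))
[417.72641324 352.3725349   50.        ] [444.20661592 205.50445992  42.        ]
shift [-256.3 -239.8   57.7] spin -119.1 rows>= 6.0 12.0
```

Emit:
carry_out(
  motion=[
    [0, -20, -20, 0, -10],
    [0, -60, -56, 0, -20],
    [0, -100, -93, 0, -30],
    [0, -140, -131, 10, -40],
    [0, -180, -168, 20, -50],
    [0, -220, -206, 30, -60],
    [0, -256, -240, 40, -70],
    [0, -256, -240, 50, -80],
    [0, -256, -240, 57, -90],
    [0, -256, -240, 57, -100],
  ],
)

```text
time: 17.75
tool_pos: [417.4, 351.7, 153.8]
tcp_rot: [-3.135, 0.005, 1.243]
contact_force: [0.4, 0.2, 0.1]
grip_width: 91.8
```

Emit:
carry_out(
  motion=[
    [0, 0, 0, 0, -10],
    [0, 0, 0, 0, -20],
    [0, 0, 0, 0, -29],
    [0, 0, 0, 0, -29],
    [0, 0, 0, 0, -29],
  ],
)

```text
time: 18.38
tool_pos: [417.2, 351.6, 153.2]
tcp_rot: [-3.132, 0.001, 1.746]
contact_force: [0.1, -1.1, 0.3]
grip_width: 91.7
```

```bash
python3 -c "
from h import *
o=st();w=cap('wrist','w9.png')
P,a=look(w,'middle',(416,351));go(P[0],P[1],11)"
```

```text
t18.38 tcp [417.2 351.6 153.2] rpy [-1.795e+02  1.000e-01  1.001e+02] q [0.56 0.45 1.57 0.   1.13 0.38] F [ 0.1 -1.1  0.3] w 91.7
middle px [281.2 216. ] [415.4 350.7  50. ] lug 65.6 conc 0.82 n 259 [-0.   0.6]
shift [ -0.4  -0.7 142.4] spin 0 rows>= 3.0 0.0
```

View pics/w9.png

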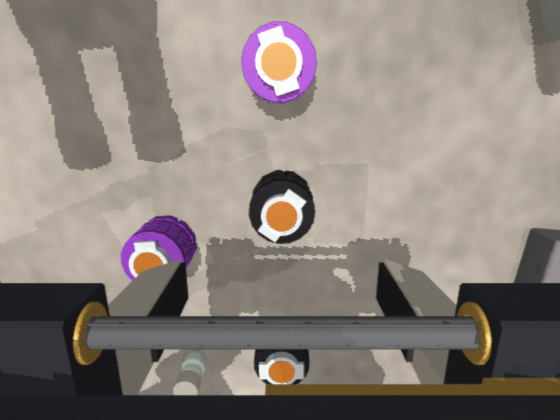

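Emit:
carry_out(
  motion=[
    [0, -0.4, -0.7, 50, 0],
    [0, -0.4, -0.7, 100, 0],
    [0, -0.4, -1.5, 130, 0],
    [0, -0.4, -1.5, 142, 0],
    [0, -0.4, -1.5, 142, 0],
    [1, -0.4, -1.5, 142, 0],
    [1, -0.4, -1.5, 142, 0],
    [1, -0.4, -1.5, 142, 0],
    [1, -0.4, -1.5, 142, 0],
    [1, -0.4, -1.5, 142, 0],
  ],
)

```text
time: 19.68
tool_pos: [414.8, 350.7, 11.7]
tcp_rot: [-3.133, 0.001, 1.747]
contact_force: [0.4, -0.2, 2.3]
grip_width: 51.1
```

```bash
python3 -c "
from h import *
o=st();w=cap('wrist','w10.png')
held(w,50);go(o['tool_pos'][0],o['tool_pos'][1],220)"
```

```text
t19.68 tcp [414.8 350.7  11.7] rpy [-1.795e+02  1.000e-01  1.001e+02] q [0.56 0.64 1.71 0.   0.8  0.38] F [ 0.4 -0.2  2.3] w 51.1
held offset tool xy [-0.33 -0.49 11.83] rms 0.09 38
shift [-2.000e-01 -1.700e+00 -2.083e+02] spin 0 rows>= 4.0 0.0
```

```bash
python3 -c "
from h import *
go(526.9,17,180,33.8)"
```

```text
shift [-348.3   50.5 -168.4] spin 66.3 rows>= 7.0 7.0
```

Emit:
carry_out(
  motion=[
    [1, 0, 0, -45, 0],
    [1, 0, 0, -100, 0],
    [1, -20, 3, -150, 5],
    [1, -75, 11, -168, 15],
    [1, -130, 19, -168, 25],
    [1, -185, 27, -168, 35],
    [1, -240, 35, -168, 45],
    [1, -295, 43, -168, 55],
    [1, -348, 50.5, -168, 65],
    [1, -348, 50.5, -168, 66.3],
  ],
)

```text
time: 20.98
tool_pos: [527.5, 14.0, 179.2]
tcp_rot: [-3.14, 0.009, 0.583]
contact_force: [-0.7, 0.5, -1.0]
grip_width: 51.5
```

```bash
python3 -c "
from h import *
st();go(526.9,17,130,33.8)"
```

```text
t20.98 tcp [527.5  14.  179.2] rpy [-179.9    0.5   33.4] q [-0.12  0.39  1.58 -0.    1.17  0.87] F [-0.7  0.5 -1. ] w 51.5
shift [ 1.6 -2.7 49.2] spin -0.4 rows>= 1.0 1.0
```

Emit:
carry_out(
  motion=[
    [1, 1.6, -2.7, 20, -0.4],
    [1, 1.6, -2.7, 40, -0.4],
    [1, 1.6, -2.7, 49, -0.4],
    [1, 1.6, -2.7, 49, -0.4],
    [1, 1.6, -2.7, 49, -0.4],
  ],
)

```text
time: 21.6
tool_pos: [527.4, 17.3, 130.9]
tcp_rot: [-3.14, 0.008, 0.591]
contact_force: [0.7, 0.8, -1.2]
grip_width: 51.5
```

```bash
python3 -c "
from h import *
o=st();go(526.9,17,112,33.8);w=cap('wrist','w11.png');held(w,o['tool_pos'][2]+38.3)"
```

```text
t21.60 tcp [527.4  17.3 130.9] rpy [-179.9    0.4   33.8] q [-0.11  0.45  1.65 -0.    1.05  0.87] F [ 0.7  0.8 -1.2] w 51.5
shift [-0.4  0.  18.9] spin 0.0 rows>= 1.0 1.0
held offset tool xy [-0.39 -0.08 11.9 ] rms 0.1 40
```

Emit:
carry_out(
  motion=[
    [1, -0.4, 0, 5, 0],
    [1, -0.4, 0, 9, 0],
    [1, -0.4, 0, 12, 0],
    [1, -0.4, 0, 14, 0],
    [1, -0.4, 0, 14, 0],
  ],
)

```text
time: 22.28
tool_pos: [526.9, 16.9, 116.8]
tcp_rot: [-3.14, 0.008, 0.59]
contact_force: [0.6, 0.3, -1.8]
grip_width: 51.3
```

Past the collar top (underside ≈105); lower to seat.

Emit:
carry_out(
  motion=[
    [1, 0, 0, 2, 0],
    [1, 0, 0, 4, 0],
    [1, 0, 0, 5, 0],
    [1, 0, 0, 5.3, 0],
    [1, 0, 0, 5.3, 0],
  ],
)

```text
time: 22.9
tool_pos: [526.8, 16.9, 111.8]
tcp_rot: [-3.14, 0.008, 0.59]
contact_force: [-2.1, 0.3, 4.5]
grip_width: 51.2
```

Emit:
carry_out(
  motion=[
    [1, 0, 0.1, 0, 10],
    [1, 0, 0.1, 0, 20],
    [1, 0, 0.2, 0, 30],
    [1, -0.1, 0.2, 0, 40],
    [1, -0.1, 0.3, 0, 50],
    [1, -0.2, 0.3, 0, 60],
    [1, -0.2, 0.3, 0, 70],
    [1, -0.3, 0.3, 0, 80],
    [1, -0.3, 0.3, 0, 87],
    [1, -0.3, 0.3, 0, 87],
  ],
)

```text
time: 24.15
tool_pos: [527.1, 16.5, 112.0]
tcp_rot: [3.135, 0.001, -0.927]
contact_force: [0.1, 0.4, 1.0]
grip_width: 51.5
```

```bash
python3 -c "
from h import *
o=st();print(o['moment'],o['tau'][5])"
```

```text
t24.15 tcp [527.1  16.5 112. ] rpy [ 1.796e+02  1.000e-01 -5.310e+01] q [-0.11  0.47  1.67 -0.    1.01  2.39] F [0.1 0.4 1. ] w 51.5
[ 0.15687248 -0.04140118  0.00474106] 0.7053459249436855
```

Emit:
carry_out(
  motion=[
    [1, 0, 0, 0, 1],
    [1, 0, 0, 0, 2],
    [1, 0, 0, 0, 2],
  ],
)

```text
time: 24.52
tool_pos: [527.0, 16.6, 112.0]
tcp_rot: [3.135, 0.001, -0.961]
contact_force: [-0.3, 1.5, 2.8]
grip_width: 51.6
```

```bash
python3 -c "
from h import *
o=st();print(o['moment'],o['tau'][5])"
```

```text
t24.52 tcp [527.   16.6 112. ] rpy [ 1.796e+02  1.000e-01 -5.510e+01] q [-0.11  0.47  1.67 -0.    1.01  2.42] F [-0.3  1.5  2.8] w 51.6
[0.31984627 0.05954801 0.033719  ] 0.11606694431975484
```

Emit:
carry_out(
  motion=[
    [1, 0, 0, 0, 1],
    [1, 0, 0, 0, 2],
    [1, 0, 0, 0, 2],
  ],
)

```text
time: 24.9
tool_pos: [527.1, 16.6, 112.0]
tcp_rot: [3.135, 0.001, -0.996]
contact_force: [0.1, 0.1, 2.3]
grip_width: 51.6
```

```bash
python3 -c "
from h import *
o=st();print(o['moment'],o['tau'][5])"
```

```text
t24.90 tcp [527.1  16.6 112. ] rpy [179.6   0.  -57.1] q [-0.11  0.47  1.67 -0.    1.01  2.46] F [0.1 0.1 2.3] w 51.6
[0.28352524 0.00078828 0.15371478] 0.21471875254064798
```

Emit:
carry_out(
  motion=[
    [1, 0, 0, 0, 1],
    [1, 0, 0, 0, 1],
  ],
)

```text
time: 25.15
tool_pos: [527.1, 16.5, 112.0]
tcp_rot: [3.135, 0.0, -1.014]
contact_force: [-0.1, 1.2, 1.5]
grip_width: 51.6
```

```bash
python3 -c "
from h import *
o=st();print(o['moment'],o['tau'][5])"
```

```text
t25.15 tcp [527.1  16.5 112. ] rpy [179.6   0.  -58.1] q [-0.11  0.47  1.67 -0.    1.01  2.48] F [-0.1  1.2  1.5] w 51.6
[ 0.3357032  -0.01339079  0.18809593] 0.3019868116825819
```

Emit:
carry_out(
  motion=[
    [0, 0, 0, 0, 0],
    [0, 0, 0, 0, 0],
    [0, 0, 0, 0, 0],
    [0, 0, 0, 0, 0],
    [0, 0, 0, -20, 0],
    [0, 0, 0, -60, 0],
    [0, 0, 0, -110, 0],
    [0, 0, 0, -145, 0],
    [0, 0, 0, -145, 0],
    [0, 0, 0, -145, 0],
  ],
)

```text
time: 26.4
tool_pos: [527.5, 17.0, 256.2]
tcp_rot: [3.134, 0.001, -1.014]
contact_force: [0.0, -0.2, -0.6]
grip_width: 92.0
```

```bash
python3 -c "
from h import *
o=st();w=cap('wrist','w12.png')
look(w,'middle',(526,16),150)
P=cloud(w);P=P[w['depth']>0];d=np.hypot(*(P[:,:2]-[526,16]).T);print(np.median(P[d<9,2]))
t=cap('top');print(near(t,(440,202,42)));s=cap('scene');print(onz(s,*near(s,(440,202,42)),42))
go(441,203.5,147,75)"
```

```text
t26.40 tcp [527.5  17.  256.2] rpy [ 1.795e+02  1.000e-01 -5.810e+01] q [-0.11  0.33  1.46 -0.    1.36  2.48] F [ 0.  -0.2 -0.6] w 92.0
middle px [281.8 214.1] [526.5  16.  150. ] lug 88.2 conc 0.85 n 244 [ 0.1 -0.3]
150.1442679966006
(np.float64(210.54545454545453), np.float64(235.0909090909091))
[444.20661592 205.50445992  42.        ]
shift [-203.7  -26.1  108.8] spin -133.1 rows>= 4.0 13.0
```

View pics/w12.png

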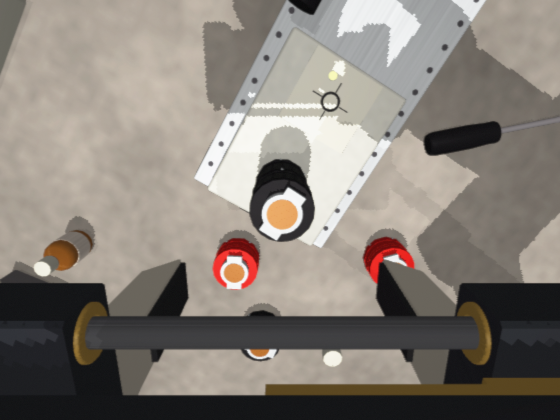

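Emit:
carry_out(
  motion=[
    [0, -40, -5, 0, -10],
    [0, -90, -11, 0, -20],
    [0, -140, -18, 20, -30],
    [0, -180, -23, 40, -40],
    [0, -203, -26, 60, -50],
    [0, -203, -26, 80, -60],
    [0, -203, -26, 100, -70],
    [0, -203, -26, 108, -80],
    [0, -203, -26, 108, -90],
    [0, -203, -26, 108, -100],
  ],
)

```text
time: 27.8
tool_pos: [440.7, 202.7, 146.8]
tcp_rot: [-3.137, 0.01, 0.737]
contact_force: [-0.0, -0.3, -0.4]
grip_width: 92.0
```

Emit:
carry_out(
  motion=[
    [0, 0, 0, 0, -10],
    [0, 0, 0, 0, -20],
    [0, 0, 0, 0, -30],
    [0, 0, 0, 0, -33],
    [0, 0, 0, 0, -33],
    [0, 0, 0, 0, -33],
  ],
)

```text
time: 28.55
tool_pos: [440.5, 202.6, 146.4]
tcp_rot: [-3.131, 0.007, 1.312]
contact_force: [-0.1, -0.7, -0.4]
grip_width: 91.9
```

```bash
python3 -c "
from h import *
o=st();w=cap('wrist','w13.png')
P,a=look(w,'thin',(441,203));go(P[0],P[1],6)"
```

```text
t28.55 tcp [440.5 202.6 146.4] rpy [-179.4    0.4   75.2] q [ 0.27  0.36  1.74 -0.    1.05  0.53] F [-0.1 -0.7 -0.4] w 91.9
thin px [284.3 212.5] [441.3 203.6  42. ] lug 10.8 conc 0.82 n 255 [0.2 0.6]
shift [  2.    1.8 140.5] spin 0 rows>= 3.0 0.0
```

View pics/w13.png

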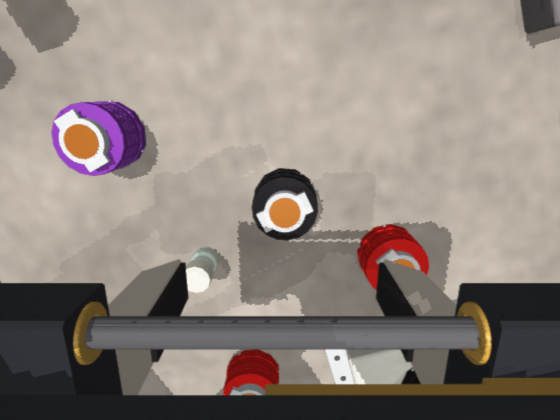

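Emit:
carry_out(
  motion=[
    [0, 2, 1.3, 50, 0],
    [0, 2, 1.3, 100, 0],
    [0, 2, 1.3, 130, 0],
    [0, 2, 1.3, 140, 0],
    [0, 2, 1.3, 140, 0],
    [1, 2, 1.3, 140, 0],
    [1, 2, 1.3, 140, 0],
    [1, 2, 1.3, 140, 0],
    [1, 2, 1.3, 140, 0],
    [1, 2, 1.3, 140, 0],
  ],
)

```text
time: 29.85
tool_pos: [440.8, 203.8, 6.7]
tcp_rot: [-3.132, 0.006, 1.312]
contact_force: [0.1, 0.0, 1.6]
grip_width: 51.6
```

```bash
python3 -c "
from h import *
o=st();w=cap('wrist','w14.png')
held(w,42);go(526.5,16,230,75.2-10.8-1.8)"
```

```text
t29.85 tcp [440.8 203.8   6.7] rpy [-179.4    0.4   75.2] q [ 0.28  0.58  1.87 -0.    0.7   0.53] F [0.1 0.  1.6] w 51.6
held offset tool xy [-0.26 -0.34 11.71] rms 0.09 38
shift [-161.   128.6 -223.6] spin 12.6 rows>= 5.0 2.0
```

Emit:
carry_out(
  motion=[
    [1, 0, 0, -45, 0],
    [1, 0, 0, -100, 0],
    [1, 0, 0, -150, 0],
    [1, -10, 8, -195, 2],
    [1, -50, 40, -205, 6],
    [1, -90, 72, -205, 10],
    [1, -130, 104, -205, 12.6],
    [1, -161, 129, -205, 12.6],
    [1, -161, 129, -205, 12.6],
    [1, -161, 129, -205, 12.6],
  ],
)

```text
time: 31.15
tool_pos: [526.1, 16.2, 211.0]
tcp_rot: [-3.132, 0.008, 1.092]
contact_force: [-0.0, 0.2, -0.6]
grip_width: 51.5
```

```bash
python3 -c "
from h import *
st();go(526.6,16.2,168,62.6)"
```

```text
t31.15 tcp [526.1  16.2 211. ] rpy [-179.5    0.5   62.6] q [-0.11  0.36  1.54 -0.    1.25  0.37] F [-0.   0.2 -0.6] w 51.5
shift [ 0.6  0.9 43. ] spin -0.0 rows>= 1.0 1.0
```

Emit:
carry_out(
  motion=[
    [1, 0.6, 0.9, 20, 0],
    [1, 0.6, 0.9, 38, 0],
    [1, 0.6, 0.9, 43, 0],
    [1, 0.6, 0.9, 43, 0],
    [1, 0.6, 0.9, 43, 0],
  ],
)

```text
time: 31.78
tool_pos: [527.0, 16.5, 168.8]
tcp_rot: [-3.133, 0.008, 1.092]
contact_force: [-0.2, -0.3, -1.1]
grip_width: 51.3
```

```bash
python3 -c "
from h import *
o=st();go(526.6,16.2,149,62.6);w=cap('wrist');held(w,o['tool_pos'][2]+35.3)"
```

```text
t31.77 tcp [527.   16.5 168.8] rpy [-179.5    0.5   62.6] q [-0.11  0.41  1.6  -0.    1.15  0.37] F [-0.2 -0.3 -1.1] w 51.3
shift [-0.3 -0.1 19.8] spin -0.0 rows>= 1.0 1.0
held offset tool xy [-0.03 -0.26 11.65] rms 0.08 38
```

Emit:
carry_out(
  motion=[
    [1, -0.3, -0.1, 5, 0],
    [1, -0.3, -0.1, 10, 0],
    [1, -0.3, -0.1, 14, 0],
    [1, -0.3, -0.1, 15, 0],
    [1, -0.3, -0.1, 15, 0],
  ],
)

```text
time: 32.45
tool_pos: [526.6, 16.1, 153.7]
tcp_rot: [-3.133, 0.008, 1.092]
contact_force: [-0.5, 0.2, -0.5]
grip_width: 51.8
```

Emit:
carry_out(
  motion=[
    [1, 0, 0, 2, 0],
    [1, 0, 0, 4, 0],
    [1, 0, 0, 5, 0],
    [1, 0, 0, 5.4, 0],
    [1, 0, 0, 5.4, 0],
  ],
)

```text
time: 33.08
tool_pos: [526.6, 16.1, 148.7]
tcp_rot: [-3.133, 0.008, 1.092]
contact_force: [-1.7, -0.6, 4.4]
grip_width: 51.5
```

Emit:
carry_out(
  motion=[
    [1, 0, 0, 0, 10],
    [1, 0, 0, 0, 20],
    [1, 0, 0, 0, 30],
    [1, 0, 0, 0, 40],
    [1, 0, 0.1, 0, 50],
    [1, 0, 0.1, 0, 60],
    [1, -0.1, 0.1, 0, 70],
    [1, -0.1, 0.1, 0, 80],
    [1, -0.1, 0.1, 0, 88],
    [1, -0.1, 0.1, 0, 88],
  ],
)

```text
time: 34.33
tool_pos: [526.8, 16.1, 149.0]
tcp_rot: [3.135, 0.008, -0.442]
contact_force: [-1.7, 1.3, 4.7]
grip_width: 51.7
```

Emit:
carry_out(
  motion=[
    [1, 0, 0, 0, 1],
    [1, 0, 0, 0, 1.5],
    [1, 0, 0, 0, 1.5],
  ],
)

```text
time: 34.7
tool_pos: [526.8, 16.1, 149.0]
tcp_rot: [3.134, 0.008, -0.468]
contact_force: [-1.5, 0.7, 4.4]
grip_width: 51.1
```

```bash
python3 -c "
from h import *
o=st();print(o['moment'],o['tau'][5])"
```

```text
t34.70 tcp [526.8  16.1 149. ] rpy [179.6   0.4 -26.8] q [-0.11  0.43  1.62 -0.    1.1   1.93] F [-1.5  0.7  4.4] w 51.1
[0.36207845 0.23335915 0.01417074] 0.08253571344539523
```

Emit:
carry_out(
  motion=[
    [1, 0, 0, 0, 1],
    [1, 0, 0, 0, 1.5],
    [1, 0, 0, 0, 1.5],
  ],
)

```text
time: 35.08
tool_pos: [526.9, 16.1, 149.0]
tcp_rot: [3.134, 0.007, -0.494]
contact_force: [-1.2, 1.0, 3.0]
grip_width: 51.2
```

```bash
python3 -c "
from h import *
o=st();print(o['moment'],o['tau'][5])"
```

```text
t35.08 tcp [526.9  16.1 149. ] rpy [179.6   0.4 -28.3] q [-0.11  0.43  1.62 -0.    1.1   1.95] F [-1.2  1.   3. ] w 51.2
[0.36644657 0.15348052 0.11321729] 0.11286311550065875
```

Emit:
carry_out(
  motion=[
    [1, 0, 0, 0, 1],
    [1, 0, 0, 0, 1.5],
    [1, 0, 0, 0, 1.5],
  ],
)

```text
time: 35.45
tool_pos: [526.9, 16.1, 149.0]
tcp_rot: [3.134, 0.007, -0.521]
contact_force: [-0.5, 0.8, 2.0]
grip_width: 51.2
```

```bash
python3 -c "
from h import *
o=st();print(o['moment'],o['tau'][5])"
```

```text
t35.45 tcp [526.9  16.1 149. ] rpy [179.6   0.4 -29.8] q [-0.11  0.43  1.62 -0.    1.1   1.98] F [-0.5  0.8  2. ] w 51.2
[0.37430401 0.08349212 0.08094849] 0.13732544146478176
```

Emit:
carry_out(
  motion=[
    [1, 0, 0, 0, 1],
    [1, 0, 0, 0, 1.5],
    [1, 0, 0, 0, 1.5],
  ],
)

```text
time: 35.83
tool_pos: [526.9, 16.1, 149.0]
tcp_rot: [3.134, 0.007, -0.547]
contact_force: [-0.1, 0.9, 2.6]
grip_width: 51.4
```

```bash
python3 -c "
from h import *
o=st();print(o['moment'],o['tau'][5]);o=bot.get_obs();print(o['moment'])"
```

```text
t35.83 tcp [526.9  16.1 149. ] rpy [179.6   0.4 -31.3] q [-0.11  0.43  1.62 -0.    1.1   2.01] F [-0.1  0.9  2.6] w 51.4
[0.2990266  0.09172131 0.20376501] 0.2270225342363119
[0.2990266  0.09172131 0.20376501]
```

Mz 0.20, same signature as before. Release and look.

Emit:
carry_out(
  motion=[
    [0, 0, 0, 0, 0],
    [0, 0, 0, 0, 0],
    [0, 0, 0, 0, 0],
    [0, 0, 0, 0, 0],
    [0, 0, 0, -20, 0],
    [0, 0, 0, -60, 0],
    [0, 0, 0, -110, 0],
    [0, 0, 0, -145, 0],
    [0, 0, 0, -145, 0],
    [0, 0, 0, -145, 0],
  ],
)

```text
time: 37.08
tool_pos: [527.9, 16.6, 293.0]
tcp_rot: [3.133, 0.008, -0.547]
contact_force: [-0.1, -0.4, -1.2]
grip_width: 91.5
```

```bash
python3 -c "
from h import *
o=st();w=cap('wrist','w15.png')
look(w,'thin',(526,16),184)
P=cloud(w);P=P[w['depth']>0];d=np.hypot(*(P[:,:2]-[526,16]).T);print(np.median(P[d<9,2]))
s=cap('scene');cv2.imwrite('pics/s15.png',cv2.resize(s['color'][110:330,160:400,::-1],None,fx=2.5,fy=2.5,interpolation=cv2.INTER_CUBIC))"
```

```text
t37.08 tcp [527.9  16.6 293. ] rpy [179.5   0.5 -31.3] q [-0.11  0.31  1.38 -0.    1.46  2.01] F [-0.1 -0.4 -1.2] w 91.5
thin px [281.9 212.9] [526.5  15.6 184. ] lug 87.2 conc 0.85 n 242 [ 0.2 -0.1]
184.16786104794406
```

View pics/w15.png

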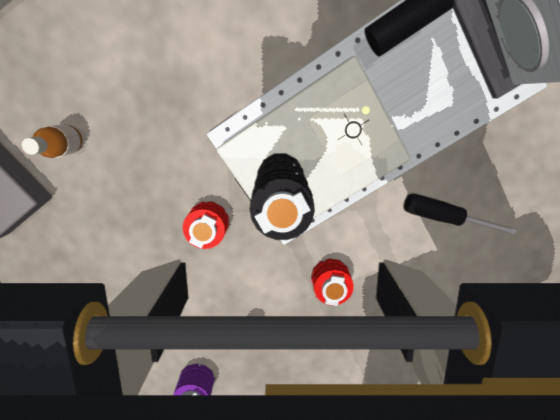

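View pics/s15.png

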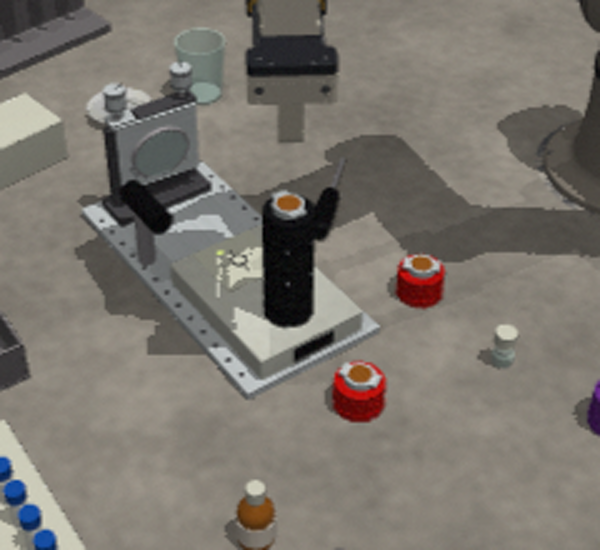

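```bash
cat >> h.py <<'E'
def spot(w,zp=42.5,yaw=1.9):
    hsv=cv2.cvtColor(w['color'],cv2.COLOR_RGB2HSV)
    m=cv2.inRange(hsv,(24,60,190),(75,255,255))
    n,l,s,ce=cv2.connectedComponentsWithStats(m)
    L=[(s[i,4],ce[i]) for i in range(1,n) if s[i,4]>8];print('spots',[(a,c.round(1),onz(w,*c,zp).round(1)[:2]) for a,c in L])
E
python3 - <<'E'
from h import *
w=cap('wrist');spot(w)
t=cap('top','t15.png');cv2.imwrite('pics/t15z.png',cv2.resize(t['color'][160:250,250:400,::-1],None,fx=5,fy=5,interpolation=cv2.INTER_CUBIC));spot(t)
for n,c,px in (('w',w,[(353,130),(366,110)]),): 
    for p in px: print(dep(c,*p),onz(c,*p,42))
print(cv2.cvtColor(w['color'],cv2.COLOR_RGB2HSV)[106:114,362:370].tolist())
E
```

```text
spots [(np.int32(46), array([365.1, 109.4]), array([540.1, -99.1]))]
spots []
[527.91408759 -77.66643937  43.9348884 ] [527.56862103 -77.9110824   42.        ]
[539.25496135 -99.30460224  44.32747144] [538.90421823 -99.72360782  42.        ]
[[[29, 33, 199], [30, 55, 224], [31, 68, 237], [30, 69, 245], [30, 65, 246], [30, 60, 237], [28, 46, 214], [26, 29, 194]], [[32, 59, 224], [30, 68, 244], [30, 67, 248], [30, 67, 249], [30, 66, 249], [30, 67, 248], [30, 61, 237], [27, 41, 209]], [[32, 69, 240], [30, 69, 248], [30, 67, 249], [30, 67, 249], [30, 66, 249], [30, 67, 249], [30, 65, 247], [29, 53, 222]], [[30, 65, 242], [30, 68, 249], [30, 67, 249], [30, 66, 249], [30, 67, 249], [30, 66, 249], [30, 67, 248], [29, 57, 229]], [[30, 67, 241], [30, 67, 249], [30, 66, 249], [30, 67, 249], [30, 66, 249], [30, 67, 249], [30, 66, 247], [29, 56, 227]], [[30, 67, 237], [30, 66, 248], [30, 67, 249], [30, 67, 249], [30, 67, 249], [30, 67, 249], [30, 67, 240], [28, 47, 213]], [[29, 56, 219], [30, 66, 241], [30, 67, 247], [30, 66, 248], [30, 66, 247], [30, 67, 245], [29, 59, 223], [27, 34, 196]], [[26, 31, 187], [29, 49, 210], [29, 61, 231], [29, 64, 235], [29, 61, 227], [28, 45, 210], [25, 30, 194], [23, 24, 190]]]
```

View pics/t15z.png

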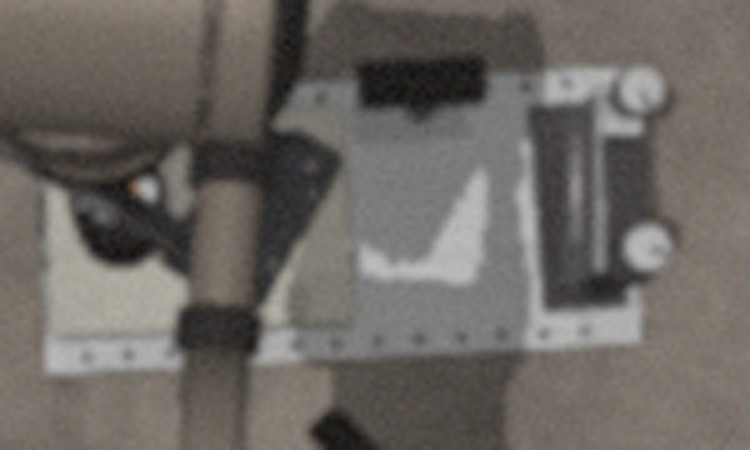

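```bash
python3 -c "
from h import *
go(490,-254,290,0)"
```

```text
shift [108.3 250.8   4. ] spin -31.3 rows>= 5.0 3.0
```

Emit:
carry_out(
  motion=[
    [0, 20, 45, 4, -5],
    [0, 40, 92, 4, -10],
    [0, 60, 139, 4, -15],
    [0, 80, 185, 4, -20],
    [0, 98, 228, 4, -31],
    [0, 108, 251, 4, -31],
    [0, 108, 251, 4, -31],
    [0, 108, 251, 4, -31],
  ],
)

```text
time: 38.28
tool_pos: [489.6, -253.2, 289.5]
tcp_rot: [3.14, 0.013, -0.006]
contact_force: [-0.4, -0.3, 0.5]
grip_width: 92.0
```

```bash
python3 -c "
from h import *
o=st();w=cap('wrist','w16.png');spot(w)
P=cloud(w);Q=P[(w['depth']>0)&(P[...,2]>172)&(P[...,2]<200)];print(len(Q),Q.min(0),Q.max(0))
for s in (Q[:,0]<535,Q[:,0]>=535): q=Q[s];print(np.median(q[:,2]),(q.min(0)+q.max(0))/2,q.min(0),q.max(0))"
```

```text
t38.27 tcp [ 489.6 -253.2  289.5] rpy [179.9   0.7  -0.3] q [-0.61  0.36  1.33 -0.01  1.47  0.97] F [-0.4 -0.3  0.5] w 92.0
spots []
1825 [ 480.82176472 -271.19698634  172.21165551] [ 587.1067854  -246.19441284  184.07204942]
181.3751448584826 [ 492.64817673 -258.14292239  178.14185247] [ 480.82176472 -270.09143195  172.21165551] [ 504.47458874 -246.19441284  184.07204942]
181.26764932809962 [ 575.16321561 -258.93639475  180.0200215 ] [ 563.21964583 -271.19698634  176.57040725] [ 587.1067854  -246.67580317  183.46963575]
```

View pics/w16.png

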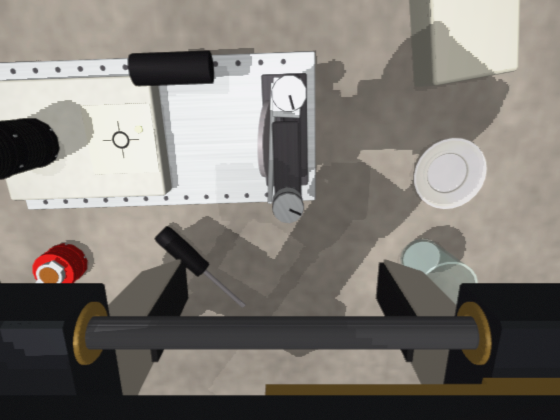

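```bash
python3 -c "
from h import *
go(492.6,-258.1,151,0)
w=cap('wrist');P=cloud(w);Q=P[(w['depth']>0)&(abs(P[...,0]-492)<75)&(abs(P[...,1]+258)<75)];print(np.percentile(Q[Q[:,2]<170][:,2],[50,90,99,100]))
print(cv2.cvtColor(w['color'],cv2.COLOR_RGB2HSV)[124:136,136:148].tolist())"
```

```text
shift [  4.6   4.9 138.7] spin -0.3 rows>= 3.0 1.0
[ 11.33029369 143.10048764 145.02803149 169.95696792]
[[[26, 8, 242], [26, 8, 242], [30, 8, 241], [30, 10, 241], [30, 8, 241], [30, 7, 241], [26, 8, 242], [26, 7, 242], [26, 7, 242], [30, 7, 242], [30, 7, 242], [26, 7, 242]], [[27, 11, 241], [28, 13, 242], [30, 14, 241], [33, 19, 241], [32, 14, 239], [30, 10, 237], [27, 10, 237], [30, 9, 240], [26, 7, 242], [26, 7, 242], [30, 7, 242], [30, 7, 242]], [[30, 25, 235], [30, 23, 241], [29, 24, 242], [30, 24, 240], [30, 30, 226], [29, 28, 198], [26, 23, 190], [27, 10, 231], [30, 7, 241], [26, 7, 242], [26, 7, 242], [30, 7, 242]], [[29, 27, 239], [29, 25, 242], [29, 25, 242], [29, 25, 242], [30, 27, 239], [29, 34, 222], [27, 28, 193], [27, 11, 230], [30, 8, 241], [30, 7, 242], [26, 7, 242], [26, 8, 242]], [[30, 24, 241], [29, 25, 242], [30, 25, 242], [30, 24, 241], [29, 25, 242], [29, 28, 238], [30, 33, 211], [30, 11, 231], [30, 8, 241], [26, 8, 242], [30, 7, 242], [26, 7, 242]], [[29, 25, 242], [29, 25, 242], [29, 24, 242], [30, 24, 242], [29, 24, 242], [30, 26, 240], [33, 39, 224], [32, 1
[... 415 characters left out ...]
242]], [[30, 12, 242], [28, 19, 242], [29, 25, 239], [29, 27, 238], [30, 26, 236], [29, 22, 234], [27, 12, 237], [26, 8, 241], [30, 8, 242], [26, 7, 242], [26, 7, 242], [26, 7, 242]], [[30, 8, 242], [30, 10, 240], [30, 19, 224], [27, 26, 212], [28, 24, 201], [27, 23, 203], [27, 10, 233], [30, 8, 241], [26, 8, 242], [30, 7, 242], [30, 7, 242], [26, 7, 242]], [[26, 8, 242], [26, 8, 242], [30, 9, 240], [30, 9, 239], [27, 10, 239], [30, 9, 239], [26, 8, 241], [26, 8, 242], [26, 7, 242], [30, 7, 242], [30, 7, 242], [30, 7, 242]], [[26, 8, 242], [26, 8, 242], [26, 8, 242], [26, 8, 242], [26, 8, 242], [26, 8, 242], [30, 8, 242], [30, 7, 242], [26, 7, 242], [30, 7, 242], [30, 7, 242], [26, 7, 242]]]
```

Emit:
carry_out(
  motion=[
    [0, 4.6, 4.9, 50, -0.3],
    [0, 4.6, 4.9, 100, -0.3],
    [0, 4.6, 4.9, 130, -0.3],
    [0, 4.6, 4.9, 138.5, -0.3],
    [0, 4.6, 4.9, 138.5, -0.3],
    [1, 4.6, 4.9, 138.5, -0.3],
    [1, 4.6, 4.9, 138.5, -0.3],
    [1, 4.6, 4.9, 138.5, -0.3],
    [1, 4.6, 4.9, 138.5, -0.3],
    [1, 4.6, 4.9, 138.5, -0.3],
  ],
)

```text
time: 39.62
tool_pos: [492.7, -258.1, 151.4]
tcp_rot: [3.139, 0.012, 0.001]
contact_force: [-0.1, -0.0, -0.6]
grip_width: 46.5
```

Emit:
carry_out(
  motion=[
    [1, 0, 0, 0, 0],
    [1, 0, 0, 0, 0],
  ],
)

```text
time: 39.88
tool_pos: [492.7, -258.1, 151.4]
tcp_rot: [3.139, 0.012, 0.001]
contact_force: [-0.3, 1.0, -0.7]
grip_width: 26.2
```

```bash
python3 -c "
from h import *
o=st();w=cap('wrist','w17.png');c=w['color'][:,:,::-1]
t=cap('top','t17.png');s=cap('scene','s17.png')
print(proj(w,(528,-78,42)),proj(s,(528,-78,42)),proj(t,(528,-78,42)))
cv2.imwrite('pics/s17z.png',cv2.resize(s['color'][190:240,225:295,::-1],None,fx=8,fy=8,interpolation=cv2.INTER_CUBIC))
"
```

```text
t39.88 tcp [ 492.7 -258.1  151.4] rpy [179.9   0.7   0. ] q [-0.62  0.47  1.54 -0.01  1.14  0.96] F [-0.3  1.  -0.7] w 26.2
[ 35.99188078 165.43468047] [255.783051   212.64623723] [305.78810841 203.29995567]
```

View pics/w17.png

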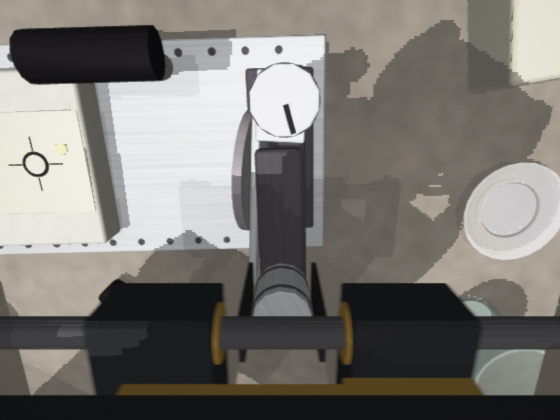

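View pics/s17z.png

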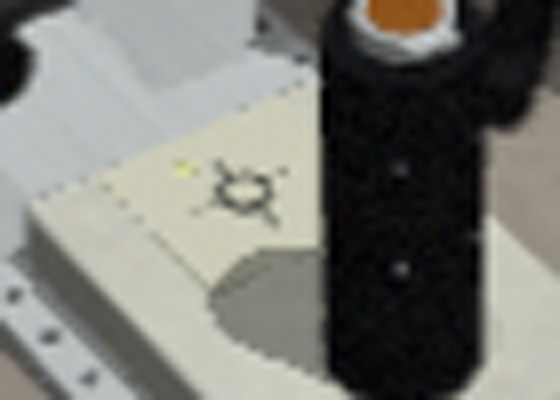

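```bash
cat >> h.py <<'E'
def rel(w,uvS,uvM,zp=42.5,yaw=1.7):
    d=onz(w,*uvS,zp)-onz(w,*uvM,zp);y=np.radians(yaw);c,s=np.cos(y),np.sin(y)
    print('spot-mark meter xy', (c*d[0]+s*d[1]).round(1),(-s*d[0]+c*d[1]).round(1),'screw rad',)
def auto(w,p=(528,-78,42.5),r=40,show=None,zp=42.5):
    "spot & ring on plate by colour near projected mark"
    q=proj(w,p);u0,v0=max(int(q[0])-r,0),max(int(q[1])-r,0)
    im=w['color'][v0:int(q[1])+r,u0:int(q[0])+r].astype(int)
    yel=np.minimum(im[...,0],im[...,1])-im[...,2]; base=np.median(yel)
    m=((yel>base+0.5*(np.percentile(yel,99.7)-base))).astype(np.uint8)
    n,l,s,ce=cv2.connectedComponentsWithStats(m);i=1+np.argmax(s[1:,4])
    g=im.sum(2);k=(g<g.max()*0.35).astype(np.uint8)
    S=ce[i]+[u0,v0];print('base',base,'pk',np.percentile(yel,99.7),'area',s[i,4],'S',S.round(1))
    n,l,s,ce=cv2.connectedComponentsWithStats(k)
    for j in range(1,n):
        if s[j,4]>6: print('dark',s[j].tolist(),'bbox centre',u0+s[j,0]+s[j,2]/2-.5,v0+s[j,1]+s[j,3]/2-.5)
    return S
E
python3 -c "
from h import *
w=cap('wrist');S=auto(w);rel(w,S,(35.5,164.5))
s=cap('scene');S=auto(s,r=20);rel(s,S,(225+243/8-.5,190+192/8-.5))"
```

```text
base 11.0 pk 38.0029999999997 area 113 S [ 60.9 148.5]
dark [23, 27, 26, 24, 135] bbox centre 35.5 163.5
spot-mark meter xy 11.0 -21.2 screw rad
base 4.0 pk 50.8119999999999 area 7 S [272.7 192.4]
dark [29, 0, 11, 40, 368] bbox centre 269.0 211.5
spot-mark meter xy -92.4 -47.6 screw rad
```

Emit:
carry_out(
  motion=[
    [1, 0, 0, 0, -10],
    [1, 0, 0, 0, -20],
    [1, 0, 0, 0, -30],
    [1, 0, 0, 0, -40],
    [1, 0, 0, 0, -50],
    [1, 0, 0, 0, -60],
    [1, 0, 0, 0, -60],
  ],
)

```text
time: 41.0
tool_pos: [492.7, -257.8, 151.4]
tcp_rot: [-3.132, 0.008, 1.046]
contact_force: [-0.5, 1.9, -0.3]
grip_width: 23.7
```

```bash
python3 -c "
from h import *
o=st();print(o['moment']);w=cap('wrist','w18.png');s=cap('scene')
cv2.imwrite('pics/s18z.png',cv2.resize(s['color'][190:240,225:295,::-1],None,fx=8,fy=8,interpolation=cv2.INTER_CUBIC))
"
```

```text
t41.00 tcp [ 492.7 -257.8  151.4] rpy [-179.4    0.5   60. ] q [-0.61  0.47  1.54 -0.01  1.14 -0.09] F [-0.5  1.9 -0.3] w 23.7
[ 0.07821803 -0.09454698 -0.02449408]
```

View pics/s18z.png

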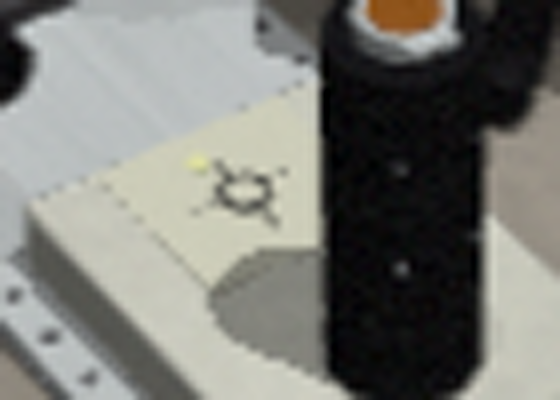

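View pics/w18.png

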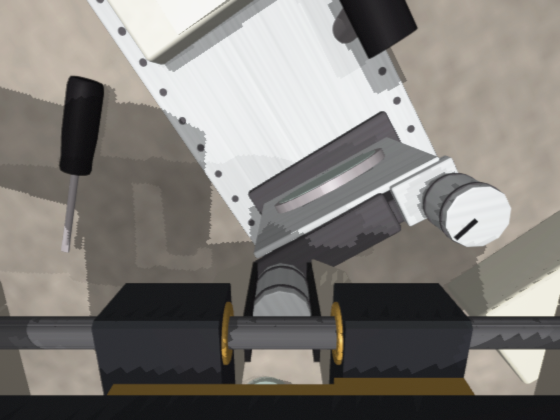

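```bash
cat >> h.py <<'E'
def sc():
    s=cap('scene');im=s['color'][196:226,235:268].astype(int)
    b=np.minimum(im[...,0],im[...,1])-im[...,2];base=np.median(b);wt=np.clip(b-base-8,0,None);wt[wt<0.3*wt.max()]=0
    v,u=np.mgrid[196:226,235:268];S=np.array([(u*wt).sum(),(v*wt).sum()])/wt.sum()
    M=np.array([225+243.5/8-.5,190+192/8-.5]);print('S',S.round(2),'peak',wt.max());rel(s,S,M)
    return s
E
python3 -c "
from h import *
sc()"
```

```text
S [249.25 209.81] peak 41.0
spot-mark meter xy 4.5 -21.8 screw rad
```

Emit:
carry_out(
  motion=[
    [1, 0, 0, 0, -10],
    [1, 0, 0, 0, -20],
    [1, 0, 0, 0, -30],
    [1, 0, 0, 0, -42],
    [1, 0, 0, 0, -42],
    [1, 0, 0, 0, -42],
  ],
)

```text
time: 41.9
tool_pos: [492.5, -257.7, 151.4]
tcp_rot: [-3.129, -0.001, 1.774]
contact_force: [-2.2, 2.9, 1.2]
grip_width: 23.0
```

```bash
python3 -c "
from h import *
st();sc()"
```

```text
t41.90 tcp [ 492.5 -257.7  151.4] rpy [-1.793e+02 -1.000e-01  1.016e+02] q [-0.61  0.47  1.54 -0.01  1.14 -0.81] F [-2.2  2.9  1.2] w 23.0
S [250.44 209.37] peak 43.0
spot-mark meter xy 0.8 -21.5 screw rad
```

Emit:
carry_out(
  motion=[
    [0.55, 0, 0, 0, 0],
    [0.55, 0, 0, 0, 0],
    [0.55, 0, 0, 0, 0],
    [0.55, 0, 0, -20, 0],
    [0.55, 0, 0, -60, 0],
    [0.55, 0, 0, -110, 0],
    [0.55, 0, 0, -138, 0],
    [0, 0, 0, -138, 0],
    [0, 0, 0, -138, 0],
    [0, 0, 0, -138, 0],
  ],
)

```text
time: 43.2
tool_pos: [493.8, -257.2, 287.7]
tcp_rot: [-3.127, -0.003, 1.774]
contact_force: [0.4, 0.6, 0.1]
grip_width: 67.2
```

```bash
python3 -c "
from h import *
st();w=cap('wrist','w19.png')
P=cloud(w);Q=P[(w['depth']>0)&(P[...,2]>172)&(P[...,2]<200)]
for s in (Q[:,0]<535,Q[:,0]>=535): q=Q[s];print(len(q),(q.min(0)+q.max(0))/2,q.min(0),q.max(0))
sc();go(575,-259,289,180)"
```

```text
t43.20 tcp [ 493.8 -257.2  287.7] rpy [-179.1   -0.2  101.7] q [-0.61  0.37  1.31 -0.01  1.47 -0.82] F [0.4 0.6 0.1] w 67.2
796 [ 491.75422092 -258.20561942  177.6779126 ] [ 479.69476104 -270.18097067  172.10478157] [ 503.8136808  -246.23026818  183.25104363]
819 [ 575.22859346 -256.31109727  177.74317075] [ 563.4158643  -268.35566775  172.03574575] [ 587.04132261 -244.2665268   183.45059575]
S [250.45 209.37] peak 43.0
spot-mark meter xy 0.7 -21.5 screw rad
shift [-18.  79.  -2.] spin -78.3 rows>= 2.0 8.0
```

View pics/w19.png

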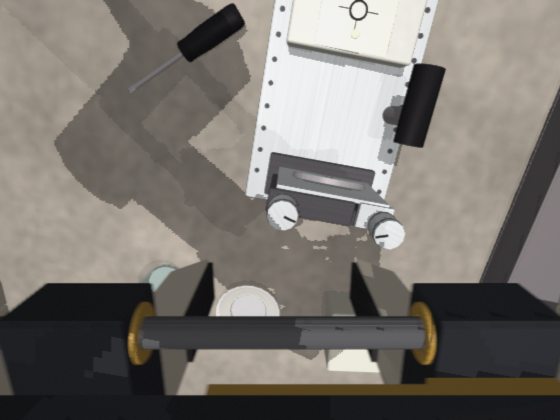

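Emit:
carry_out(
  motion=[
    [0, -5, 20, 0, -10],
    [0, -10, 45, 0, -20],
    [0, -15, 79, 0, -30],
    [0, -15, 79, 0, -40],
    [0, -15, 79, 0, -50],
    [0, -15, 79, 0, -60],
    [0, -15, 79, 0, -70],
    [0, -15, 79, 0, -78],
    [0, -15, 79, 0, -78],
    [0, -15, 79, 0, -78],
  ],
)

```text
time: 44.55
tool_pos: [574.3, -256.0, 286.6]
tcp_rot: [-3.141, -0.015, 3.133]
contact_force: [0.1, 0.5, 0.6]
grip_width: 91.9
```

```bash
python3 -c "
from h import *
st();w=cap('wrist')
P=cloud(w);Q=P[(w['depth']>0)&(P[...,2]>172)&(P[...,2]<200)]
for s in (Q[:,0]<535,Q[:,0]>=535):
  q=Q[s]
  if len(q):print(len(q),(q.min(0)+q.max(0))/2,q.min(0),q.max(0))
go(575.2,-256.5,152,180)"
```

```text
t44.55 tcp [ 574.3 -256.   286.6] rpy [-180.    -0.9  179.5] q [-0.54  0.52  1.08 -0.01  1.55 -2.1 ] F [0.1 0.5 0.6] w 91.9
997 [ 492.04427323 -258.36413997  179.83253418] [ 479.91502274 -270.39065167  176.26721667] [ 504.17352373 -246.33762827  183.39785169]
802 [ 575.48528981 -256.68305239  177.73379615] [ 563.34648372 -268.63275306  172.01556591] [ 587.62409591 -244.73335172  183.45202638]
shift [ -2.9  -0.4 134.7] spin -0.5 rows>= 3.0 1.0
```

Emit:
carry_out(
  motion=[
    [0, -3, -0.4, 50, 0],
    [0, -3, -0.4, 100, 0],
    [0, -3, -0.4, 125, 0],
    [0, -3, -0.4, 134.5, 0],
    [0.7, -3, -0.4, 134.5, 0],
    [1, -3, -0.4, 134.5, 0],
    [1, -3, -0.4, 134.5, 0],
    [1, -3, -0.4, 134.5, 0],
    [1, -3, -0.4, 134.5, 0],
    [1, -3, -0.4, 134.5, 0],
  ],
)

```text
time: 45.85
tool_pos: [575.3, -256.5, 152.3]
tcp_rot: [-3.141, -0.015, 3.133]
contact_force: [-0.1, 0.1, 0.7]
grip_width: 36.1
```

Emit:
carry_out(
  motion=[
    [1, 0, 0, 0, 0],
    [1, 0, 0, 0, 10],
    [1, 0, 0, 0, 20],
    [1, 0, 0, 0, 30],
    [1, 0, 0, 0, 40],
    [1, 0, 0, 0, 50],
    [1, 0, 0, 0, 60],
    [1, 0, 0, 0, 60],
  ],
)

```text
time: 46.85
tool_pos: [575.7, -255.3, 152.2]
tcp_rot: [-3.13, -0.008, 2.088]
contact_force: [1.7, 5.0, 0.6]
grip_width: 23.2
```

```bash
python3 -c "
from h import *
st();sc()"
```

```text
t46.85 tcp [ 575.7 -255.3  152.2] rpy [-179.3   -0.5  119.6] q [-0.54  0.6   1.31 -0.01  1.25 -1.05] F [1.7 5.  0.6] w 23.2
S [251.8  210.58] peak 43.0
spot-mark meter xy 0.4 -15.1 screw rad
```

Emit:
carry_out(
  motion=[
    [1, 0, 0, 0, 10],
    [1, 0, 0, 0, 20],
    [1, 0, 0, 0, 30],
    [1, 0, 0, 0, 40],
    [1, 0, 0, 0, 50],
    [1, 0, 0, 0, 60],
    [1, 0, 0, 0, 70],
    [1, 0, 0, 0, 80],
    [1, 0, 0, 0, 90],
    [1, 0, 0, 0, 90],
  ],
)

```text
time: 48.15
tool_pos: [577.0, -255.6, 152.3]
tcp_rot: [-3.135, 0.009, 0.522]
contact_force: [5.3, 0.3, -2.5]
grip_width: 23.2
```

```bash
python3 -c "
from h import *
st();s=sc();cv2.imwrite('pics/s20z.png',cv2.resize(s['color'][190:240,225:295,::-1],None,fx=8,fy=8,interpolation=cv2.INTER_CUBIC))"
```

```text
t48.15 tcp [ 577.  -255.6  152.3] rpy [-179.6    0.5   29.9] q [-0.54  0.6   1.31 -0.01  1.24  0.52] F [ 5.3  0.3 -2.5] w 23.2
S [253.2  212.47] peak 44.0
spot-mark meter xy 1.6 -6.3 screw rad
```

View pics/s20z.png

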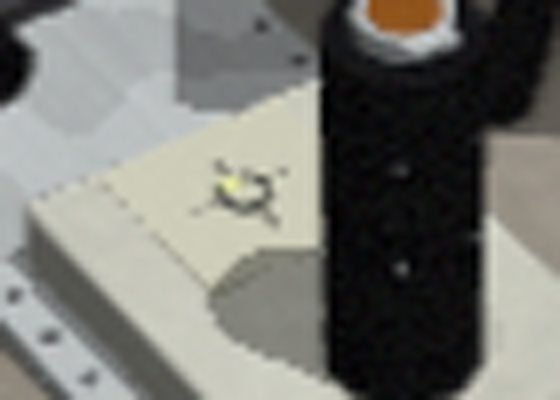

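Emit:
carry_out(
  motion=[
    [1, 0, 0, 0, 10],
    [1, 0, 0, 0, 20],
    [1, 0, 0, 0, 30],
    [1, 0, 0, 0, 40],
    [1, 0, 0, 0, 50],
    [1, 0, 0, 0, 58],
    [1, 0, 0, 0, 58],
    [1, 0, 0, 0, 58],
  ],
)

```text
time: 49.2
tool_pos: [577.2, -256.4, 152.3]
tcp_rot: [3.136, 0.009, -0.485]
contact_force: [2.1, -3.2, -1.7]
grip_width: 23.5
```

```bash
python3 -c "
from h import *
st();s=sc();cv2.imwrite('pics/s21z.png',cv2.resize(s['color'][190:240,225:295,::-1],None,fx=8,fy=8,interpolation=cv2.INTER_CUBIC));w=cap('wrist','w21.png')"
```

```text
t49.20 tcp [ 577.2 -256.4  152.3] rpy [179.7   0.5 -27.8] q [-0.54  0.6   1.3  -0.01  1.24  1.52] F [ 2.1 -3.2 -1.7] w 23.5
S [254.85 213.59] peak 43.0
spot-mark meter xy 0.4 0.2 screw rad
```

View pics/s21z.png

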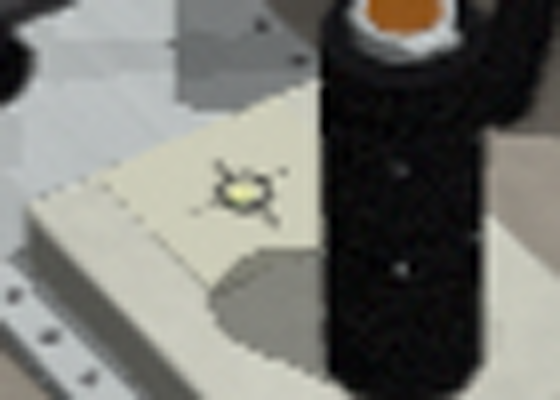

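View pics/w21.png

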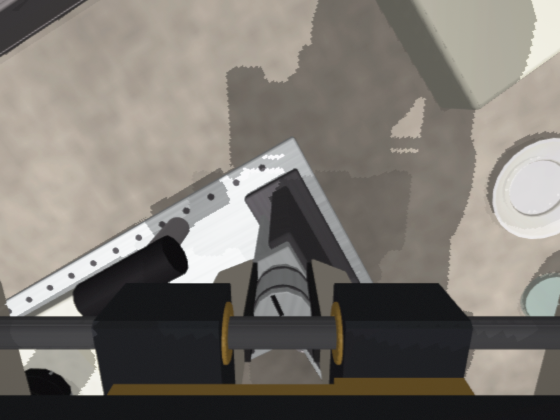

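Emit:
carry_out(
  motion=[
    [0.5, 0, 0, 0, 0],
    [0.5, 0, 0, 0, 0],
    [0.5, 0, 0, 0, 0],
    [0.5, 0, 0, -20, 0],
    [0.5, 0, 0, -60, 0],
    [0.5, 0, 0, -110, 0],
    [0, 0, 0, -138, 0],
    [0, 0, 0, -138, 0],
    [0, 0, 0, -138, 0],
  ],
)

```text
time: 50.42
tool_pos: [578.2, -255.9, 288.8]
tcp_rot: [3.136, 0.012, -0.486]
contact_force: [-1.1, 0.1, -0.2]
grip_width: 71.3
```

```bash
python3 -c "
from h import *
st();sc();go(520,-100,250,-28)"
```

```text
t50.42 tcp [ 578.2 -255.9  288.8] rpy [179.7   0.7 -27.9] q [-0.53  0.52  1.07 -0.01  1.56  1.52] F [-1.1  0.1 -0.2] w 71.3
S [254.83 213.59] peak 43.0
spot-mark meter xy 0.4 0.2 screw rad
shift [-123.7 -110.9   39.3] spin 0.1 rows>= 3.0 1.0
```

Emit:
carry_out(
  motion=[
    [0, -40, -36, 0, 0],
    [0, -80, -72, 0, 0],
    [0, -124, -111, 10, 0],
    [0, -124, -111, 39, 0],
    [0, -124, -111, 39, 0],
    [0, -124, -111, 39, 0],
  ],
)

```text
time: 51.22
tool_pos: [520.1, -100.3, 250.4]
tcp_rot: [3.136, 0.013, -0.487]
contact_force: [0.4, 0.1, -0.2]
grip_width: 92.0
```

```bash
python3 -c "
from h import *
st();w=cap('wrist','w22.png');q=proj(w,(528,-78,42.5));print(q);u,v=int(q[0]),int(q[1])
cv2.imwrite('pics/w22z.png',cv2.resize(w['color'][max(v-35,0):v+35,u-35:u+35,::-1],None,fx=8,fy=8,interpolation=cv2.INTER_CUBIC));print(u,v)"
```

```text
t51.23 tcp [ 520.1 -100.3  250.4] rpy [179.7   0.7 -27.9] q [-0.33  0.34  1.46 -0.    1.36  1.73] F [ 0.4  0.1 -0.2] w 92.0
[257.3489543  185.35935554]
257 185
```

View pics/w22z.png

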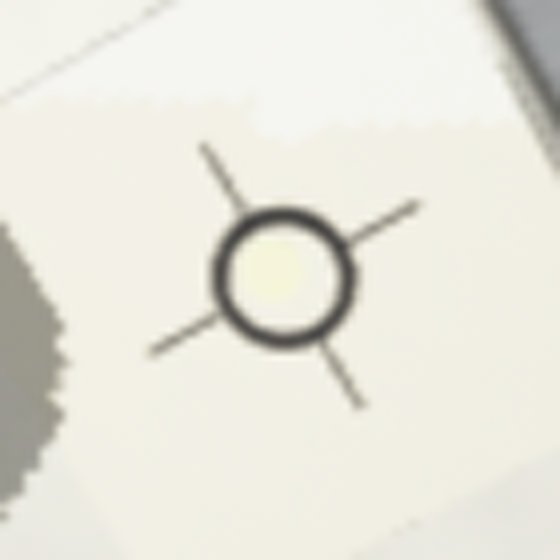

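View pics/w22.png

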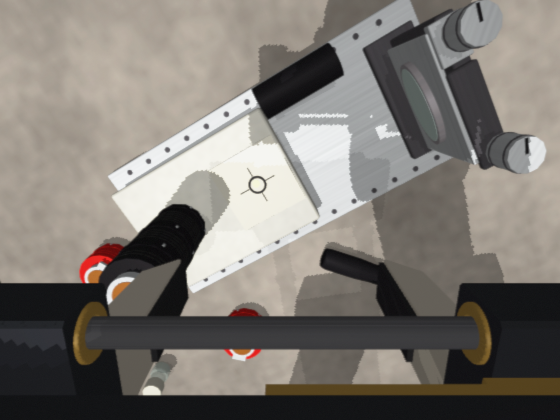

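```bash
python3 - <<'E'
from h import *
w=cap('wrist');u0,v0=222,150
im=w['color'][v0:v0+70,u0:u0+70].astype(int)
g=im.sum(2);vv,uu=np.mgrid[v0:v0+70,u0:u0+70]
k=((g<450)&(np.hypot(uu-257,vv-185)<12))
M=np.array([(uu[k].min()+uu[k].max())/2,(vv[k].min()+vv[k].max())/2]);
m,_=cv2.minEnclosingCircle(np.stack([uu[k],vv[k]],1).astype(np.float32));print(M,m)
y=np.minimum(im[...,0],im[...,1])-im[...,2];c=np.hypot(uu-m[0],vv-m[1])<6.5
print(y[c].min(),y[c].max());s=c&(y>y[c].min()*.5+y[c].max()*.5);S=np.array([uu[s].mean(),vv[s].mean()]);print(S,s.sum())
rel(w,S,m)
E
```

```text
[258. 185.] (257.0, 185.0)
10 27
[255.64 183.72] 50
spot-mark meter xy 1.8 0.5 screw rad
```

```bash
python3 -c "
from h import *
go(492.1,-258.2,250);go(492.1,-258.2,152)"
```

```text
shift [ 48.8 152.6   1.1] spin 0 rows>= 3.0 0.0
shift [ 50.  152.   99.1] spin 0 rows>= 4.0 0.0
```

Emit:
carry_out(
  motion=[
    [0, 16, 50, 0, 0],
    [0, 32, 100, 0, 0],
    [0, 49, 152.5, 1, 0],
    [0, 49, 152.5, 1, 0],
    [0, 49, 152.5, 1, 0],
  ],
)

```text
time: 51.95
tool_pos: [492.3, -258.4, 250.4]
tcp_rot: [3.137, 0.011, -0.489]
contact_force: [0.8, 0.9, -0.2]
grip_width: 91.8
```

```bash
python3 -c "
from h import *
st();w=cap('wrist')
P=cloud(w);Q=P[(w['depth']>0)&(P[...,2]>172)&(P[...,2]<200)]
for s in (Q[:,0]<535,Q[:,0]>=535):
  q=Q[s]
  if len(q):print(len(q),(q.min(0)+q.max(0))/2,q.min(0),q.max(0))
go(492.1,-258.2,152)"
```

```text
t51.95 tcp [ 492.3 -258.4  250.4] rpy [179.7   0.7 -28. ] q [-0.62  0.39  1.39 -0.01  1.38  1.44] F [ 0.8  0.9 -0.2] w 91.8
1064 [ 492.40212868 -258.49100724  177.62347604] [ 480.27198579 -270.39068188  172.02429552] [ 504.53227158 -246.5913326   183.22265655]
1342 [ 576.01011313 -256.68752169  178.23484983] [ 563.85232346 -268.62216135  172.41501363] [ 588.16790281 -244.75288203  184.05468604]
shift [ 1.   0.1 98.4] spin 0 rows>= 2.0 0.0
```

Emit:
carry_out(
  motion=[
    [0, 1.2, 0, 45, 0],
    [0, 1.2, 0, 85, 0],
    [0, 1.2, 0, 98.4, 0],
    [0.7, 1.2, 0, 98.4, 0],
    [1, 1.2, 0, 98.4, 0],
    [1, 1.2, 0, 98.4, 0],
    [1, 1.2, 0, 98.4, 0],
    [1, 1.2, 0, 98.4, 0],
    [1, 1.2, 0, 98.4, 0],
    [1, 1.2, 0, 98.4, 0],
  ],
)

```text
time: 53.25
tool_pos: [492.3, -258.2, 152.0]
tcp_rot: [3.137, 0.011, -0.487]
contact_force: [-0.1, -0.1, 0.4]
grip_width: 26.2
```

Emit:
carry_out(
  motion=[
    [1, 0, 0, 0, 0],
    [1, 0, 0, 0, 0],
    [1, 0, 0, 0, -7],
    [1, 0, 0, 0, -15],
    [1, 0, 0, 0, -15],
    [1, 0, 0, 0, -15],
  ],
)

```text
time: 54.0
tool_pos: [492.4, -258.1, 152.0]
tcp_rot: [3.14, 0.012, -0.228]
contact_force: [1.3, 1.8, 0.1]
grip_width: 23.2
```

```bash
python3 -c "
from h import *
st();sc()"
```

```text
t54.00 tcp [ 492.4 -258.1  152. ] rpy [179.9   0.7 -13.1] q [-0.62  0.47  1.54 -0.01  1.14  1.18] F [1.3 1.8 0.1] w 23.2
S [255.08 213.51] peak 45.0
spot-mark meter xy -0.3 0.3 screw rad
```

Emit:
carry_out(
  motion=[
    [0.3, 0, 0, 0, 0],
    [0.3, 0, 0, 0, 0],
    [0.3, 0, 0, 0, 0],
    [0.3, 0, 0, -20, 0],
    [0.3, 0, 0, -60, 0],
    [0.3, 0, 0, -98, 0],
    [0, 0, 0, -98, 0],
    [0, 0, 0, -98, 0],
  ],
)

```text
time: 55.05
tool_pos: [493.1, -258.0, 249.2]
tcp_rot: [3.14, 0.013, -0.228]
contact_force: [-0.0, -0.2, 0.2]
grip_width: 79.7
```

```bash
python3 -c "
from h import *
st();go(520,-100,250,-28)"
```

```text
t55.05 tcp [ 493.1 -258.   249.2] rpy [179.9   0.8 -13. ] q [-0.62  0.39  1.39 -0.01  1.38  1.18] F [-0.  -0.2  0.2] w 79.7
shift [  -9.5 -160.    -0.8] spin 15.0 rows>= 3.0 2.0
```

Emit:
carry_out(
  motion=[
    [0, -3, -50, 0, 5],
    [0, -6, -105, 0, 10],
    [0, -9.5, -160, 0, 15],
    [0, -9.5, -160, 0, 15],
    [0, -9.5, -160, 0, 15],
  ],
)

```text
time: 55.68
tool_pos: [519.6, -100.1, 248.1]
tcp_rot: [3.136, 0.014, -0.488]
contact_force: [0.3, -1.2, -0.3]
grip_width: 92.2
```

```bash
python3 - <<'E'
from h import *
st()
w=cap('wrist','w23.png');q=proj(w,(528,-78,42.5));u0,v0=int(q[0])-35,int(q[1])-35
cv2.imwrite('pics/w23z.png',cv2.resize(w['color'][v0:v0+70,u0:u0+70,::-1],None,fx=8,fy=8,interpolation=cv2.INTER_CUBIC))
im=w['color'][v0:v0+70,u0:u0+70].astype(int)
g=im.sum(2);vv,uu=np.mgrid[v0:v0+70,u0:u0+70]
k=((g<450)&(np.hypot(uu-q[0],vv-q[1])<12));m,_=cv2.minEnclosingCircle(np.stack([uu[k],vv[k]],1).astype(np.float32))
y=np.minimum(im[...,0],im[...,1])-im[...,2];c=np.hypot(uu-m[0],vv-m[1])<6.5
s=c&(y>y[c].min()*.5+y[c].max()*.5);S=np.array([uu[s].mean(),vv[s].mean()]);print(m,S,s.sum());rel(w,S,m)
s=cap('scene','s23.png');t=cap('top','t23.png')
E
```

```text
t55.67 tcp [ 519.6 -100.1  248.1] rpy [179.7   0.8 -28. ] q [-0.33  0.34  1.46 -0.    1.35  1.73] F [ 0.3 -1.2 -0.3] w 92.2
(256.9254150390625, 184.32321166992188) [256.48076923 184.36538462] 52
spot-mark meter xy 0.2 0.4 screw rad
```

View pics/w23z.png

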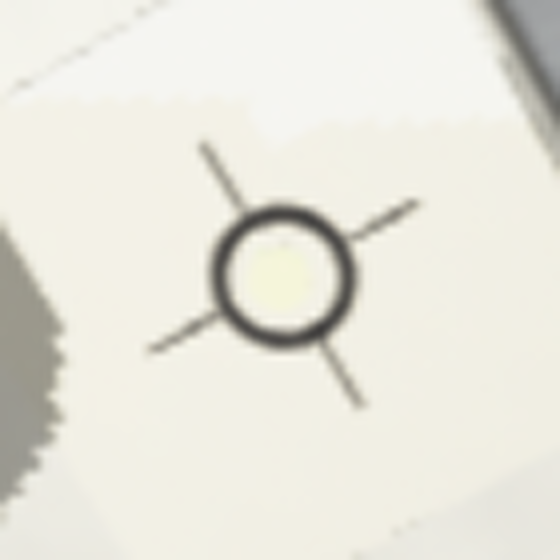

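View pics/s23.png

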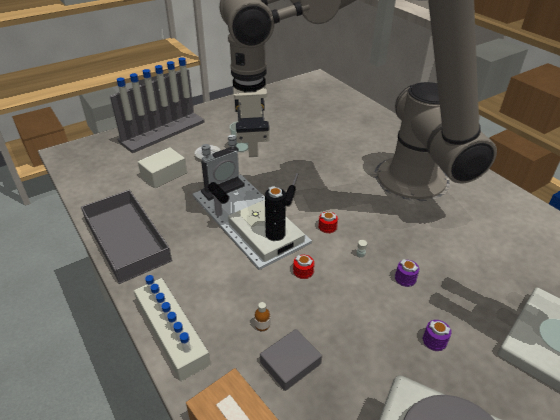

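```bash
python3 -c "
from h import *
go(527,16,300,-28)"
```

```text
shift [ -49.5 -106.5  -51.2] spin -0.1 rows>= 3.0 1.0
```

Emit:
carry_out(
  motion=[
    [0, 0, 0, -51, 0],
    [0, -25, -53, -51, 0],
    [0, -49, -106, -51, 0],
    [0, -49, -106, -51, 0],
    [0, -49, -106, -51, 0],
  ],
)

```text
time: 56.45
tool_pos: [527.2, 14.2, 299.5]
tcp_rot: [3.136, 0.014, -0.492]
contact_force: [0.7, -1.2, -0.5]
grip_width: 91.7
```

```bash
python3 -c "
from h import *
st();w=cap('wrist','w24.png');look(w,'thin',(526,16),184)
P=cloud(w);P=P[w['depth']>0];d=np.hypot(*(P[:,:2]-[526,16]).T);print(np.median(P[d<9,2]));sc()
bot.close_job()"
```

```text
t56.45 tcp [527.2  14.2 299.5] rpy [179.7   0.8 -28.2] q [-0.12  0.31  1.37 -0.    1.48  1.94] F [ 0.7 -1.2 -0.5] w 91.7
thin px [279.1 210.4] [526.6  15.5 184. ] lug 86.7 conc 0.85 n 230 [ 0.3 -0.2]
184.14686795496795
S [255.07 213.53] peak 48.0
spot-mark meter xy -0.2 0.3 screw rad
the job is handed in; nothing more can be done
```

The job is handed in at about 56 s of the 210 s allowed. The giant, middle and thin stages were on the bench (the thick one was absent). They are stacked on the collar in that order, each seated and turned clockwise to its stop, and both screws are turned to bring the spot into the ring.

- **Seating:** The top of the thin stage's collar reads 184.1 mm, against 184 expected for three flush stages.
- **Turning:** I first over-turned the giant by about 10° with a sideways shift, so I re-gripped it, turned it back and set it against its stop. Each stage showed a stop torque of about 0.2 N m at the end. The lugs now read 89°, 88° and 87°, bottom to top, against 91° for the meter's collar.
- **Spot:** The wrist camera puts it about 0.4 mm from the ring's centre, where 3 mm is allowed. The scene camera agrees, at (-0.2, 0.3) mm. The two disagreed before the last fine adjustment: 1.8 mm by the wrist camera and 0.4 mm by the scene camera. I trusted the closer wrist view and corrected by it.
- **Bystanders:** In the last scene picture the look-alikes and the other things on the bench stand where they did at the start. I judged that by eye and did not measure it.

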